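Close up the pegboard corner: clear the mill, hang the scoops, seat the lids

TASK

Close up the dry-goods corner. First move the pepper mill out from in front of the pegboard and stand it on the round cork mat; then hang every wooden scoop on the counter by its eye, each on an empty hook of its own, and press the lids of all three clear canisters down until they are fully home. Leave everything else where it is.

Things in the scene. Friction and masses are not known exactly. Their poses are not given: they have to be found in the camera images.
- pegboard: steel pegboard (400 wide, 290 high, lower edge 40 above the counter) on a pale blue tiled return wall 540 long, 366 high and 38 thick, fixed, standing at the left of the counter. Origin at counter level in the plane of the steel face, mid-width; -x points straight out of the face to where the hooks point, y runs level along the face, z up.
- hook1: dark steel J-hook of 6 round rod, fixed to the pegboard. Origin on the steel face at the rod's centre line; the rod runs level along the hook's own -x for 40, bends, and at x = -48 rises upright; its rounded tip ends 37 above the origin. y level along the board, z up. This hook is empty at the start.
- hook2: dark steel J-hook of 6 round rod, fixed to the pegboard. Origin on the steel face at the rod's centre line; the rod runs level along the hook's own -x for 40, bends, and at x = -48 rises upright; its rounded tip ends 37 above the origin. y level along the board, z up. This hook is empty at the start.
- hook3: dark steel J-hook of 6 round rod, fixed to the pegboard. Origin on the steel face at the rod's centre line; the rod runs level along the hook's own -x for 40, bends, and at x = -48 rises upright; its rounded tip ends 37 above the origin. y level along the board, z up. This hook is empty at the start.
- hook4: dark steel J-hook of 6 round rod, fixed to the pegboard. Origin on the steel face at the rod's centre line; the rod runs level along the hook's own -x for 40, bends, and at x = -48 rises upright; its rounded tip ends 37 above the origin. y level along the board, z up. This hook is empty at the start.
- hook5: dark steel J-hook of 6 round rod, fixed to the pegboard. Origin on the steel face at the rod's centre line; the rod runs level along the hook's own -x for 40, bends, and at x = -48 rises upright; its rounded tip ends 37 above the origin. y level along the board, z up. This hook is taken: a wooden honey dipper (155 long) hangs on it.
- scoop_large: large wooden scoop, flat underside; bowl 51 diameter, 24 high, centred at x = -65.5; straight handle 16 wide, 10 thick, free to grip from x = -38 to +39; round eye at the other end (ring 38 outside, hole 22, 8 thick) centred at x = +60. Origin under mid-handle; x from bowl to eye, z up when bowl-up. 25 to 80 g, balances near x = -25. May be absent.
- scoop_medium: medium wooden scoop, flat underside; bowl 47 diameter, 22 high, centred at x = -63.5; straight handle 16 wide, 10 thick, free to grip from x = -38 to +36; round eye at the other end (ring 38 outside, hole 22, 8 thick) centred at x = +57. Origin under mid-handle; x from bowl to eye, z up when bowl-up. 25 to 80 g, balances near x = -25. May be absent.
- scoop_small: small wooden scoop, flat underside; bowl 43 diameter, 20 high, centred at x = -61.5; straight handle 16 wide, 10 thick, free to grip from x = -38 to +33; round eye at the other end (ring 38 outside, hole 22, 8 thick) centred at x = +54. Origin under mid-handle; x from bowl to eye, z up when bowl-up. 25 to 80 g, balances near x = -25. May be absent.
- scoop_tiny: tiny wooden scoop, flat underside; bowl 39 diameter, 18 high, centred at x = -59.5; straight handle 16 wide, 10 thick, free to grip from x = -38 to +30; round eye at the other end (ring 38 outside, hole 22, 8 thick) centred at x = +51. Origin under mid-handle; x from bowl to eye, z up when bowl-up. 25 to 80 g, balances near x = -25. May be absent.
- mill: dark wooden pepper mill standing in front of the hooks, 163 tall plus a 4 steel button; foot 54 diameter; grip at the straight waist, 34 diameter from 100 to 137 above its foot, under the 46 diameter head (137 to 163). Origin at the centre of its foot, z up. About 0.22 kg.
- mat: round cork mat, 120 diameter, 6 thick, fixed on the counter; origin at the centre of its underside
- lid_tall (a joint): how far the tall canister's lid stands proud, m: 0 = fully home, up to 0.010; the gasket holds it where it is with about 8 N of friction, so push straight down with some 10 to 20 N; it does not spring back
- lid_tall_top (a point): centre of the top of the tall canister's flat 92 square, 12 thick wooden push-in lid; the clear square canister (90 by 90, 140 high, cinnamon sticks inside, fixed) stands under it; fully home this point is 152 above the counter
- lid_medium (a joint): how far the medium canister's lid stands proud, m: 0 = fully home, up to 0.010; the gasket holds it where it is with about 8 N of friction, so push straight down with some 10 to 20 N; it does not spring back
- lid_medium_top (a point): centre of the top of the medium canister's flat 92 square, 12 thick wooden push-in lid; the clear square canister (90 by 90, 120 high, nutmegs inside, fixed) stands under it; fully home this point is 132 above the counter
- lid_short (a joint): how far the short canister's lid stands proud, m: 0 = fully home, up to 0.010; the gasket holds it where it is with about 8 N of friction, so push straight down with some 10 to 20 N; it does not spring back
- lid_short_top (a point): centre of the top of the short canister's flat 92 square, 12 thick wooden push-in lid; the clear square canister (90 by 90, 100 high, sugar cubes inside, fixed) stands under it; fully home this point is 112 above the counter
- spice_jar: amber glass spice jar, 42 diameter, 85 high; not part of the job, leave it alone. Origin at the centre of its underside.
- clip: blue plastic clothes-peg style clip, 72 by 12, 15 high; not part of the job, leave it alone. Origin at the centre of its underside.
- red_cup: red ceramic cup, 72 diameter, 80 high, handle at its +y; not part of the job, leave it alone. Origin at the centre of its underside.
- spice_tin: hinged aluminium spice tin, closed, 92 by 67, 40 high; not part of the job, leave it alone. Origin at the centre of its underside.
- honey_jar: honey jar, 64 diameter, 85 high; not part of the job, leave it alone. Origin at the centre of its underside.
- oil_bottle: green glass oil bottle, 56 diameter, 150 high; not part of the job, leave it alone. Origin at the centre of its underside.
There are look-alikes about, which are no part of the job. What is shaped like the scoop_medium but red is not meant.

How it is judged:
By the outcome, as a careful person would: the job done as asked, in the order asked, and still so for the second after the job is handed in, with the robot touching nothing.
Of scoop_large, scoop_medium, scoop_small, scoop_tiny only 3 to 4 are there at a start; the rules pass over those that are not, and their reading is None.
At some moment in a run one of scoop_large, scoop_medium, scoop_small, scoop_tiny may be knocked a few centimetres aside while the robot is not near it.
Once in a run the grip may slacken for a moment while it holds something.
It also fails if it takes over 210 s, if anything falls off the work surface, if the arm or the gripper's body presses on something with over 40 N, if the wrist force passes 120 N, or if a joint passes its speed limit or range.

ROBOT

A 7-joint arm with a two-finger parallel gripper is mounted at the origin on the work surface. World frame = base frame: x ahead of the robot, y to its left, z up, the work surface at z = 0. Lengths are in m, angles in rad, forces in N, time in s.
With the tool pointing down it reaches from about 0.425 to 0.875 m from the base axis. Payload 4.7 kg.
Tool frame: the origin (TCP) lies between the finger pads; the fingertips stand 19 mm ahead of it and the grasp point (between the pads) is the TCP (ctrl.tip_extent is the distance from the TCP to the fingertips, in m); z points along the fingers, y is the line along which they close (so a half turn about z gives the same grasp; the last joint's range is limited). The gripper opens to 87 mm and grips with 3 to 60 N. Pads are 19 mm wide; open, the fingers measure 117 mm over their backs; the gripper's body (75 mm by 190 mm) begins 51 mm behind the grasp point.
Start: joints at [1.258, 0.321, -0.07, 1.45, 0.023, 1.371, -0.057], TCP at [0.209, -0.616, 0.242] pointing down, gripper open.
Joint ranges: [-2.86, 2.86], [-0.3, 2.09], [-1.38, 1.24], [0.06, 2.45], [-1.56, 4.7], [0.09, 2.05], [-2.69, 2.69]. Speed limits (rad/s): [2.57, 2.57, 3.14, 3.14, 3.14, 3.14, 3.14].

INTERFACE

Orientations are given as a rotation vector (axis times angle).
In Python, from bench import ctrl gives the robot as it stands.
- The arm moves only by the shell command python3 -m crank 'ROWS' [OPENING] [FORCE]. ROWS is JSON, a list of rows, each an object of numbers: "tx", "ty", "tz": the shift along the tool's x, y, z in mm; "turn": the turn about the tool's z in units of 5 degrees (1.0 is 5 degrees). In form: [{"tx": .., "ty": .., "tz": .., "turn": ..}, ...]. A call has 1 to 5 rows; each row is the pose to reach, as a shift and turn from the pose commanded when the call began, along the tool's axes at that moment; what a row does not reach only later rows make up. A row lasts 1/8 s, in which the tool goes at most 62.5 mm and 10.7 degrees, less where a joint would pass 70% of its speed; a pose out of reach is approached as far as the arm can. A call with a gripper value outside its range is refused whole. OPENING is the finger opening in mm, from 0 to 87, set as the call begins (- or left out, the last holds). The fingers move at their own pace and stop on an object; FORCE is the grip in N (left out, the last holds). Time passes only in rows, so rows that repeat a pose let the fingers close. It gives the time, the measured TCP pose, the force, the opening and the grip force at its end, in the units of the state.
- ctrl.get_state(): the state, without advancing time (a new reading comes with each control period).
- ctrl.get_image(name): name is "side" or "top" or "wrist"; returns (picture, depth): 400x640x3 uint8, red, green, blue; 400x640 float32, m along the optical axis (not along the pixel's ray), 0 where there is no reading.
- ctrl.camera_model(name): a dict with "intrinsics" (3x3 intrinsics, pixels), "dist_coeffs" ([k1, k2, p1, p2, k3] as OpenCV has them; the pictures are not rectified), "origin" and "orientation" of the camera in the world. Camera axes: x right, y down, z forward; pixel columns grow to the right and rows downward; lengths in m; the calibration is good to about 2 mm. A picture is of the moment at which its call begins: read the wrist's pose just before it. camera_model takes no time and is no camera call; for the wrist camera it gives the pose at the moment of the call.
- ctrl.close_job(): hands the job in; it is judged then, once.
Trained networks look in the newest picture that a camera, given by its name, has taken for a name from the list of things; names that differ only in an ending like _2 or _b are one class to them, and where a whole thing is asked for, a point or a joint stands for the part that bears it (a point fixed in the world has none). Each returns a list of dicts, best first, with "confidence" (0 to 1); they miss things now and then, are a little off and sometimes report something else, mostly with a low value. They report only what shows in the picture. A call takes as long as a camera call. They do not tell look-alikes from the thing itself.
- ctrl.recognise(camera, query): "xyz" ([x, y, z] in m, in world coordinates, good to about 4 mm: the middle of the surface that is visible of it).
- ctrl.mark_of(camera, query): "xyz" ([x, y, z] in m, in world coordinates, good to about 4 mm: a listed point, or the origin of a listed thing).
The state is a dict: "time": time; "joint_positions": joint angles; "qd": joint speeds; "joint_torque": joint torques, N m; "position": TCP position; "tool_rot": TCP orientation; "ft_force": force on the tool from outside, world axes, zero at the start; "torque": the same for the moment, N m; "grip_width": opening from 0.0 (shut) to 1.0 (fully open); "grip_force": force on a finger pad.
Only numpy, scipy, OpenCV 4.12 (cv2) and the standard library are available. Lean on these libraries where they do the work, as an engineer would, in place of code of your own. Each camera call takes 0.05 s, during which the arm holds its last target. There are 200 camera calls.

## Working session

There is one attempt and no reset: what is moved stays moved. The work goes in short steps, Python scripts to look and compute and a shell command to move; the robot and the scene stay as the last step left them, time stands still between calls to the robot, and variables do not carry over. Pictures are saved under pics/ and viewed, at most 14 in all, crops included, and the job is handed in when it is done.

```bash
mkdir -p pics; ls; cat > h.py <<'E'
import numpy as np, cv2
from bench import ctrl
from scipy.spatial.transform import Rotation as R
def shot(cam,fn=None):
    m=ctrl.camera_model(cam); im,d=ctrl.get_image(cam)
    if fn: cv2.imwrite('pics/'+fn,im[:,:,::-1])
    return im,d,m
def rot(o):
    o=np.array(o,float)
    return o if o.shape==(3,3) else R.from_rotvec(o).as_matrix()
def cloud(d,m):
    K=np.array(m['intrinsics']);h,w=d.shape
    u,v=np.meshgrid(np.arange(w),np.arange(h))
    p=cv2.undistortPoints(np.stack([u,v],-1).reshape(-1,1,2).astype(np.float64),K,np.array(m['dist_coeffs'])).reshape(h,w,2)
    c=np.dstack([p[...,0]*d,p[...,1]*d,d])
    return c@rot(m['orientation']).T+np.array(m['origin'])
def proj(P,m):
    Rm=rot(m['orientation']);t=-Rm.T@np.array(m['origin'])
    return cv2.projectPoints(np.array(P,float).reshape(-1,1,3),cv2.Rodrigues(Rm.T)[0],t,np.array(m['intrinsics']),np.array(m['dist_coeffs']))[0].reshape(-1,2)
E
python3 - <<'E'
from h import *
s=ctrl.get_state();print(s)
for c in('top','side'):
    im,d,m=shot(c,c+'0.png');print(c,m)
    np.savez('pics/'+c+'0.npz',im=im,p=cloud(d,m))
E
```

```text
pics
{'time': 0.0, 'joint_positions': array([ 1.25810109,  0.32182509, -0.07010845,  1.45167839,  0.02261077,
        1.37077733, -0.05686875]), 'qd': array([-0.00138327, -0.00094833,  0.00074128,  0.00077577, -0.00038136,
        0.00073891, -0.00086994]), 'joint_torque': array([-1.53630954e-04, -4.91288245e+01, -4.03860016e-01, -3.12527204e+01,
       -6.37090998e-02,  4.38586471e-02,  1.72943287e-04]), 'position': array([ 0.20845643, -0.61512506,  0.2404586 ]), 'tool_rot': array([-3.09789380e+00, -5.10879692e-01,  6.40494617e-04]), 'ft_force': array([-0.48871941, -0.29045621, -0.61009176]), 'torque': array([-0.02172676, -0.00971837,  0.03350916]), 'grip_force': 0.0, 'grip_width': 0.9989884870066361}
top {'intrinsics': array([[373.46506269,   0.        , 320.18604548],
       [  0.        , 373.46506269, 201.41300651],
       [  0.        ,   0.        ,   1.        ]]), 'dist_coeffs': array([-0.03765076,  0.        ,  0.        ,  0.        ,  0.        ]), 'origin': array([0.38329933, 0.05085119, 1.05414425]), 'orientation': array([-2.26979542,  1.93414363, -0.19415266])}
side {'intrinsics': array([[399.87442868,   0.        , 317.46918097],
       [  0.        , 399.87442868, 196.09611123],
       [  0.        ,   0.        ,   1.        ]]), 'dist_coeffs': array([-0.0238495,  0.       ,  0.       ,  0.       ,  0.       ]), 'origin': array([ 0.42725586, -0.75218678,  0.97709245]), 'orientation': array([-2.33283407,  0.16897138, -0.08670803])}
```

View pics/top0.png

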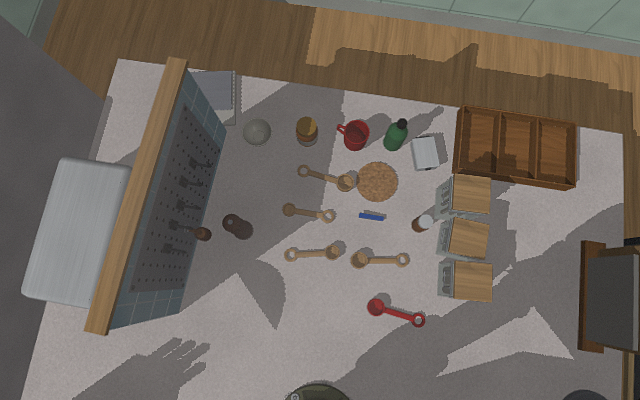

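View pics/side0.png

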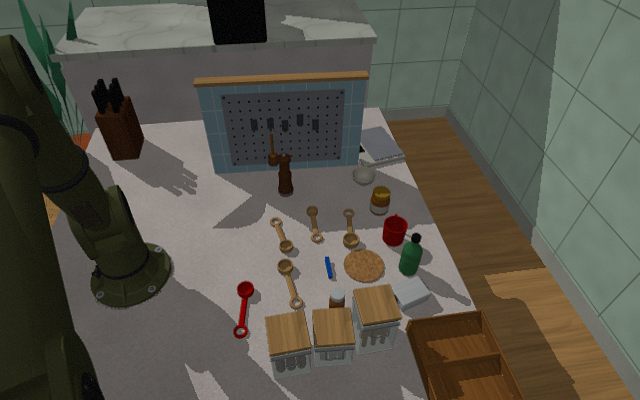

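```bash
python3 - <<'E'
from h import *
for c in('top','side'):
    m=ctrl.camera_model(c); ctrl.get_image(c)
    for q in ['scoop_large','scoop_medium','scoop_small','scoop_tiny','mill','mat','hook1','hook2','hook3','hook4','hook5','pegboard','lid_tall_top','lid_medium_top','lid_short_top']:
        for r in ctrl.mark_of(c,q)[:4]: 
            if r['confidence']>.3: print(c,q,round(r['confidence'],2),np.round(r['xyz'],3),proj(r['xyz'],m).round().astype(int).tolist())
print(ctrl.get_state()['time'])
E
```

```text
top scoop_large 0.9 [ 0.669  0.091 -0.   ] [[322, 177]]
top scoop_medium 0.92 [ 0.455 -0.107  0.003] [[380, 260]]
top scoop_small 0.96 [ 0.442  0.093 -0.005] [[309, 254]]
top scoop_small 0.54 [0.546 0.398 0.226] [[183, 181]]
top scoop_tiny 0.93 [0.558 0.11  0.   ] [[310, 213]]
top scoop_tiny 0.6 [ 0.669  0.091 -0.003] [[322, 177]]
top scoop_tiny 0.57 [0.492 0.399 0.21 ] [[179, 205]]
top mill 0.62 [0.476 0.289 0.001] [[243, 231]]
top mat 0.97 [ 0.68  -0.065  0.001] [[376, 181]]
top mat 0.56 [0.787 0.017 0.003] [[353, 142]]
top hook1 0.93 [0.443 0.406 0.216] [[170, 225]]
top hook1 0.65 [0.547 0.4   0.226] [[182, 181]]
top hook1 0.51 [0.394 0.407 0.212] [[166, 247]]
top hook1 0.41 [0.599 0.401 0.203] [[190, 162]]
top hook2 0.93 [0.443 0.406 0.216] [[170, 225]]
top hook2 0.65 [0.547 0.4   0.226] [[182, 181]]
top hook2 0.51 [0.394 0.407 0.212] [[166, 247]]
top hook2 0.41 [0.599 0.401 0.203] [[190, 162]]
top hook3 0.93 [0.443 0.406 0.216] [[170, 225]]
top hook3 0.65 [0.547 0.4   0.226] [[182, 181]]
top hook3 0.51 [0.394 0.407 0.212] [[166, 247]]
top hook3 0.41 [0.599 0.401 0.203] [[190, 16
[... 1893 characters left out ...]
69, 123]]
side hook4 0.61 [0.391 0.406 0.216] [[254, 124]]
side hook4 0.56 [0.542 0.398 0.224] [[298, 120]]
side hook4 0.4 [0.495 0.403 0.204] [[285, 125]]
side hook5 0.73 [0.442 0.404 0.214] [[269, 123]]
side hook5 0.61 [0.391 0.406 0.216] [[254, 124]]
side hook5 0.56 [0.542 0.398 0.224] [[298, 120]]
side hook5 0.4 [0.495 0.403 0.204] [[285, 125]]
side pegboard 0.64 [0.496 0.403 0.001] [[287, 170]]
side lid_tall_top 0.69 [ 0.644 -0.284  0.16 ] [[376, 302]]
side lid_tall_top 0.54 [0.393 0.408 0.214] [[254, 124]]
side lid_medium_top 0.85 [ 0.431 -0.316  0.14 ] [[286, 332]]
side lid_medium_top 0.61 [0.78  0.158 0.003] [[377, 209]]
side lid_short_top 0.59 [ 0.537 -0.303  0.123] [[331, 324]]
1.7
```

The top view shows four wooden scoops at about (325,177), (309,213), (312,253) and (380,260), a red look-alike at (397,312), and the mill at (238,226). It also shows the mat at (377,181), the lids at (471,194), (469,239) and (472,281), and hooks along x=160–205. In the side view the dipper hangs on the second hook from the left (269,123).

Confusable: red scoop (397,312), excluded by colour, and the dipper (203,234), already hung. The mill could be confused with the oil bottle (397,133), so I'll check the choices close up.

```bash
cat >> h.py <<'E'
def scoops(P,im,zmax=.035,lim=((.3,.85),(-.25,.25)),mn=60):
    """components of wood-coloured things lying on the counter"""
    hsv=cv2.cvtColor(im,cv2.COLOR_RGB2HSV)
    ok=(P[...,2]>-.02)&(P[...,2]<zmax)&(P[...,0]>lim[0][0])&(P[...,0]<lim[0][1])&(P[...,1]>lim[1][0])&(P[...,1]<lim[1][1])
    mk=(ok&(hsv[...,1]>75)&(hsv[...,0]>8)&(hsv[...,0]<26)).astype(np.uint8)
    n,l,st,c=cv2.connectedComponentsWithStats(mk,connectivity=8)
    return [(i,st[i],P[l==i]) for i in range(1,n) if st[i,4]>mn],l
E
python3 - <<'E'
from h import *
z=np.load('pics/top0.npz');P=z['p'];im=z['im']
cs,l=scoops(P,im)
for i,st,q in cs:
    c=q[:,:2].mean(0);u,s,v=np.linalg.svd(q[:,:2]-c,full_matrices=False);t=(q[:,:2]-c)@v[0]
    print(st,c.round(3),'dir',v[0].round(3),'ext',t.min().round(3),t.max().round(3),'zmed',np.median(q[:,2]).round(4))
for c in('top','side'):
    z=np.load(f'pics/{c}0.npz');P=z['p']
    f=P[(abs(P[...,1]-.40)<.02)&(P[...,0]>.3)&(P[...,0]<.7)&(P[...,2]>.06)&(P[...,2]<.32)]
    A=np.c_[f[:,0],f[:,2],np.ones(len(f))];k=np.ones(len(f),bool)
    for _ in range(8):
        w=np.linalg.lstsq(A[k],f[k,1],rcond=None)[0];r=f[:,1]-A@w;k=abs(r)<max(.003,1.5*np.std(r[k])) if _<4 else abs(r)<.004
    print(c,'board y=',w.round(4),k.sum())
    h=P[(P[...,2]>.1)&(P[...,2]<.3)&(P[...,0]>.36)&(P[...,0]<.65)]; h=h[(h[:,1]<h[:,0]*w[0]+h[:,2]*w[1]+w[2]-.03)&(h[:,1]>.31)]
    for x0 in(.392,.443,.495,.545,.599):
        q=h[abs(h[:,0]-x0)<.022];q2=q[q[:,2]>.19]
        print(x0,len(q),q[:,0].mean().round(4) if len(q) else 0,'xyz q2 mean',q2.mean(0).round(4) if len(q2) else 0,'min',q.min(0).round(3),'max',q.max(0).round(3))
    q=P[(abs(P[...,0]-.478)<.06)&(abs(P[...,1]-.288)<.05)&(P[...,2]>.02)]
    for a,b in((.02,.09),(.1,.137),(.14,.161),(.161,.18)):
        s=q[(q[:,2]>a)&(q[:,2]<b)];print('mill',a,len(s),s.mean(0).round(4) if len(s) else 0, s.min(0).round(3) if len(s) else 0,s.max(0).round(3) if len(s) else 0)
im=z['im'];
a=cv2.imread('pics/top0.png')[120:335,140:460];b=cv2.imread('pics/side0.png')[70:200,190:390]
a=cv2.resize(a,None,fx=2.4,fy=2.4,interpolation=cv2.INTER_CUBIC);cv2.imwrite('pics/crop1.png',a)
E
```

```text
[ 357  162   40   40 1269] [ 0.678 -0.066] dir [-0.976 -0.216] ext -0.06 0.058 zmed 0.0057
[298 165  56  27 445] [0.665 0.063] dir [-0.134 -0.991] ext -0.103 0.063 zmed 0.0084
[283 203  51  20 325] [0.556 0.124] dir [-0.022 -1.   ] ext -0.063 0.082 zmed 0.0082
[284 245  56  17 365] [0.446 0.075] dir [ 0.22  -0.976] ext -0.088 0.065 zmed 0.0086
[351 252  57  17 432] [ 0.453 -0.087] dir [ 0.154 -0.988] ext -0.064 0.094 zmed 0.0082
top board y= [-0.0393 -0.0024  0.4213] 7183
0.392 22 0.3891 xyz q2 mean [0.3891 0.36   0.2315] min [0.386 0.354 0.211] max [0.392 0.374 0.251]
0.443 120 0.4434 xyz q2 mean [0.443  0.3622 0.2236] min [0.43  0.353 0.1  ] max [0.46  0.374 0.25 ]
0.495 27 0.492 xyz q2 mean [0.492  0.3569 0.2224] min [0.49  0.35  0.204] max [0.496 0.371 0.242]
0.545 29 0.5438 xyz q2 mean [0.5438 0.3557 0.2401] min [0.541 0.348 0.224] max [0.547 0.369 0.262]
0.599 29 0.5966 xyz q2 mean [0.5966 0.3529 0.2182] min [0.594 0.346 0.2  ] max [0.6   0.367 0.237]
mill 0.02 156 [0.4721 0.2726 0.0516] [0.453 0.261 0.022] [0.503 0.302 0.09 ]
mill 0.1 21 [0.472  0.2734 0.1081] [0.461 0.27  0.1
[... 331 characters left out ...]
.443 104 0.4447 xyz q2 mean [0.4444 0.3612 0.2203] min [0.43  0.346 0.1  ] max [0.457 0.374 0.251]
0.495 14 0.4932 xyz q2 mean [0.4932 0.3521 0.2255] min [0.49  0.348 0.208] max [0.496 0.355 0.241]
0.545 18 0.5447 xyz q2 mean [0.5447 0.3488 0.2467] min [0.543 0.344 0.229] max [0.547 0.353 0.26 ]
0.599 19 0.5972 xyz q2 mean [0.5972 0.3469 0.2233] min [0.595 0.343 0.205] max [0.599 0.363 0.242]
mill 0.02 215 [0.4782 0.27   0.0539] [0.454 0.257 0.02 ] [0.503 0.293 0.09 ]
mill 0.1 87 [0.4786 0.2741 0.1177] [0.462 0.267 0.1  ] [0.496 0.287 0.137]
mill 0.14 85 [0.4787 0.2736 0.1535] [0.457 0.262 0.141] [0.501 0.3   0.161]
mill 0.161 45 [0.4784 0.2833 0.1637] [0.461 0.268 0.161] [0.495 0.301 0.167]
```

View pics/crop1.png

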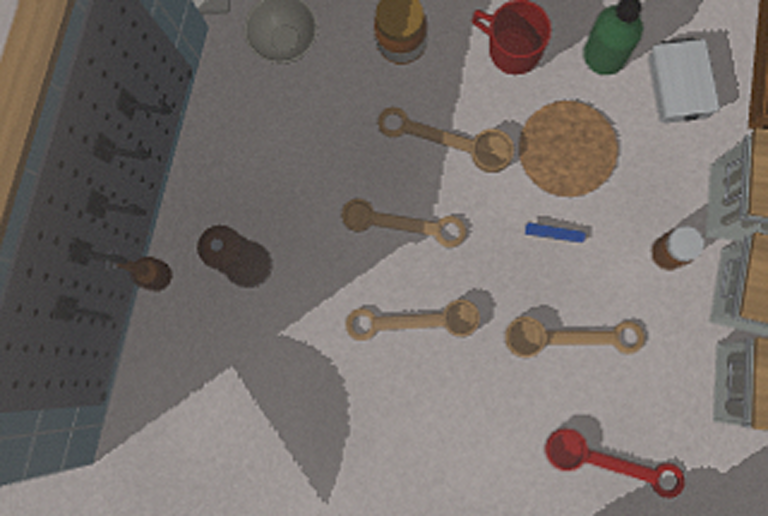

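The crop shows three bowl-up scoops: large (eye 392,122, bowl 493,150), small (eye 360,322, bowl 462,316) and medium (bowl 525,335, eye 630,335). A darker scoop, maybe lying upside down, is tiny (bowl 357,215, eye 452,230). The red one at (568,450) is excluded by colour, and the mill is at (217,245). Starting with the mill.

```bash
cat >> h.py <<'E'
def go(x,y,z,a=None):
    """shift (mm) and turn (5deg units) from present pose to world x,y,z with tool-x heading a (deg)"""
    s=ctrl.get_state();M=R.from_rotvec(s['tool_rot']).as_matrix();d=M.T@(np.array([x,y,z])-s['position'])*1000
    h=np.degrees(np.arctan2(M[1,0],M[0,0]));tu=0 if a is None else -((a-h+180)%360-180)/5
    print('go',(x,y,z,a),'-> tx %.1f ty %.1f tz %.1f turn %.2f'%(*d,tu),' now',s['position'].round(4),'head %.1f'%h,'tilt',M[:,2].round(3),'t %.2f'%s['time'])
E
python3 -c "
from h import *
go(.45,-.1,.26,53);go(.479,.2,.26,87.7)"
```

```text
go (0.45, -0.1, 0.26, 53) -> tx 394.1 ty -410.8 tz -18.5 turn -6.85  now [ 0.2086 -0.6156  0.2416] head 18.7 tilt [-0. -0. -1.] t 1.70
go (0.479, 0.2, 0.26, 87.7) -> tx 517.9 ty -685.6 tz -18.5 turn -13.79  now [ 0.2086 -0.6156  0.2416] head 18.7 tilt [-0. -0. -1.] t 1.70
```

```bash
python3 -m crank '[{"tx":43,"ty":-45,"tz":-18,"turn":-0.7},{"tx":86,"ty":-90,"tz":-18,"turn":-1.5},{"tx":129,"ty":-135,"tz":-18,"turn":-2.2},{"tx":172,"ty":-180,"tz":-18,"turn":-3},{"tx":215,"ty":-225,"tz":-18,"turn":-3.8}]' 87; python3 -c "
from h import *
go(.45,-.1,.26,53);go(.479,.2,.26,87.7)"
```

```text
time: 2.33
position: [0.3402, -0.3326, 0.2599]
tool_rot: [2.971, 1.019, 0.0]
ft_force: [1.0, 0.2, 0.4]
grip_width: 0.999
grip_force: 0.0
go (0.45, -0.1, 0.26, 53) -> tx 229.4 ty -116.3 tz -0.3 turn -3.03  now [ 0.3402 -0.3326  0.2599] head 37.9 tilt [ 0.001 -0.001 -1.   ] t 2.33
go (0.479, 0.2, 0.26, 87.7) -> tx 436.4 ty -335.4 tz -0.6 turn -9.97  now [ 0.3402 -0.3326  0.2599] head 37.9 tilt [ 0.001 -0.001 -1.   ] t 2.33
```

```bash
python3 -m crank '[{"tx":55,"ty":-28,"turn":-0.8},{"tx":110,"ty":-56,"turn":-1.6},{"tx":165,"ty":-84,"turn":-2.4},{"tx":220,"ty":-112,"turn":-3.4},{"tx":265,"ty":-154,"turn":-5}]'; python3 -c "
from h import *
go(.479,.2,.26,87.7);go(.479,.286,.2,87.7)"
```

```text
go (0.479, 0.2, 0.26, 87.7) -> tx 436.4 ty -335.4 tz -0.6 turn -9.97  now [ 0.3402 -0.3326  0.2599] head 37.9 tilt [ 0.001 -0.001 -1.   ] t 2.33
go (0.479, 0.286, 0.2, 87.7) -> tx 489.2 ty -403.4 tz 59.3 turn -9.97  now [ 0.3402 -0.3326  0.2599] head 37.9 tilt [ 0.001 -0.001 -1.   ] t 2.33$[0]: bad value
```

```bash
python3 -m crank '[{"tx":55,"ty":-28,"tz":0,"turn":-0.8},{"tx":110,"ty":-56,"tz":0,"turn":-1.6},{"tx":165,"ty":-84,"tz":0,"turn":-2.4},{"tx":220,"ty":-112,"tz":0,"turn":-3.4},{"tx":265,"ty":-154,"tz":0,"turn":-5}]'; python3 -c "
from h import *
go(.479,.2,.26,87.7);go(.479,.286,.2,87.7)"
```

```text
time: 2.95
position: [0.4559, -0.0487, 0.2599]
tool_rot: [2.678, 1.64, 0.002]
ft_force: [1.1, 0.3, 0.6]
grip_width: 1.0
grip_force: 0.0
go (0.479, 0.2, 0.26, 87.7) -> tx 232.0 ty -92.4 tz -0.1 turn -4.95  now [ 0.4559 -0.0487  0.2599] head 63.0 tilt [ 0.001 -0.    -1.   ] t 2.95
go (0.479, 0.286, 0.2, 87.7) -> tx 308.6 ty -131.6 tz 59.9 turn -4.95  now [ 0.4559 -0.0487  0.2599] head 63.0 tilt [ 0.001 -0.    -1.   ] t 2.95
```

```bash
python3 -m crank '[{"tx":57,"ty":-23,"tz":0,"turn":-1.6},{"tx":114,"ty":-46,"tz":0,"turn":-3.3},{"tx":170,"ty":-69,"tz":0,"turn":-5},{"tx":220,"ty":-89,"tz":0,"turn":-5},{"tx":220,"ty":-89,"tz":0,"turn":-5}]'; python3 -c "
from h import *
im,d,m=shot('wrist','w1.png');P=cloud(d,m)
q=P[(abs(P[...,0]-.478)<.05)&(abs(P[...,1]-.288)<.05)&(P[...,2]>.02)]
for a,b in((.02,.09),(.1,.137),(.14,.159),(.161,.18)):
  s=q[(q[:,2]>a)&(q[:,2]<b)]
  if len(s):print(a,len(s),s.mean(0).round(4),s.min(0).round(4),s.max(0).round(4))
go(.479,.286,.2,87.7)"
```

```text
time: 3.58
position: [0.4755, 0.1911, 0.26]
tool_rot: [-2.254, -2.186, -0.003]
ft_force: [0.0, -0.5, -0.5]
grip_width: 1.0
grip_force: 0.0
0.02 150 [0.4781 0.2673 0.0366] [0.4542 0.2619 0.0201] [0.5004 0.2777 0.0874]
0.14 899 [0.4786 0.2859 0.1564] [0.4567 0.2656 0.144 ] [0.5006 0.3101 0.159 ]
0.161 1455 [0.4785 0.2882 0.1631] [0.4618 0.2718 0.161 ] [0.4943 0.3046 0.1689]
go (0.479, 0.286, 0.2, 87.7) -> tx 98.2 ty -0.5 tz 59.7 turn 0.06  now [0.4761 0.1878 0.2596] head 88.0 tilt [-0.     0.001 -1.   ] t 3.62
```

View pics/w1.png

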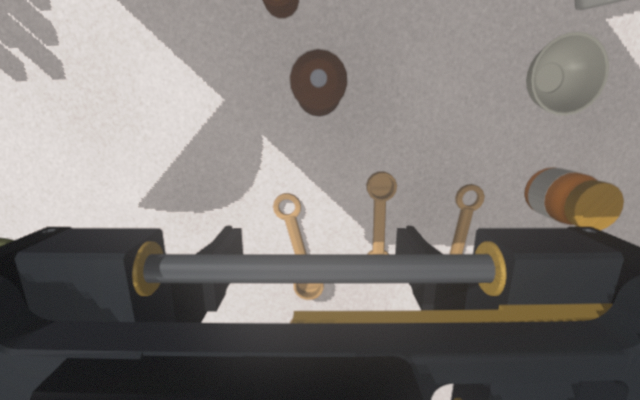

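The wrist view shows the mill's head at (318,80), the dipper's end at (282,5), and small, tiny and large at (287,205), (381,185) and (470,195). The mill centre is at (0.4785, 0.288).

```bash
python3 -m crank '[{"tx":50,"ty":0,"tz":0,"turn":0},{"tx":100,"ty":0,"tz":20,"turn":0},{"tx":100,"ty":0,"tz":60,"turn":0},{"tx":100,"ty":0,"tz":90,"turn":0},{"tx":100,"ty":0,"tz":90,"turn":0}]'; python3 -c "
from h import *
go(.4785,.288,.119,87.7)"
```

```text
time: 4.25
position: [0.48, 0.2826, 0.1672]
tool_rot: [-2.267, -2.174, 0.008]
ft_force: [0.5, -0.7, -0.0]
grip_width: 0.997
grip_force: 0.0
go (0.4785, 0.288, 0.119, 87.7) -> tx 5.5 ty -1.5 tz 48.2 turn -0.02  now [0.48   0.2826 0.1672] head 87.6 tilt [-0.004 -0.003 -1.   ] t 4.25
```

```bash
python3 -m crank '[{"tx":0,"ty":0,"tz":25,"turn":0},{"tx":0,"ty":0,"tz":48,"turn":0},{"tx":0,"ty":0,"tz":48,"turn":0}]'; python3 -c "
from h import *
go(.4785,.288,.119,87.7)"
```

```text
time: 4.62
position: [0.4809, 0.284, 0.1215]
tool_rot: [2.267, 2.174, -0.003]
ft_force: [-0.0, -0.5, -0.1]
grip_width: 0.997
grip_force: 0.0
go (0.4785, 0.288, 0.119, 87.7) -> tx 3.9 ty -2.6 tz 2.5 turn -0.02  now [0.4809 0.284  0.1215] head 87.6 tilt [-0.001 -0.001 -1.   ] t 4.62
```

```bash
python3 -m crank '[{"tx":4,"ty":-2.5,"tz":2,"turn":0},{"tx":4,"ty":-2.5,"tz":2,"turn":0}]'; python3 -m crank '[{"tx":0,"ty":0,"tz":0,"turn":0},{"tx":0,"ty":0,"tz":0,"turn":0},{"tx":0,"ty":0,"tz":0,"turn":0},{"tx":0,"ty":0,"tz":0,"turn":0}]' 25 30; python3 -m crank '[{"tx":0,"ty":0,"tz":-15,"turn":0},{"tx":0,"ty":0,"tz":-30,"turn":0},{"tx":0,"ty":0,"tz":-30,"turn":0}]';python3 -c "
from h import *
go(.4785,.288,.119,87.7)
go(.5,.05,.25,87.7)
go(.6785,-.065,.25,60)"
```

```text
time: 4.88
position: [0.4787, 0.2905, 0.1209]
tool_rot: [2.264, 2.177, 0.003]
ft_force: [0.9, 0.9, -0.2]
grip_width: 0.999
grip_force: 0.0
time: 5.38
position: [0.4783, 0.2897, 0.1195]
tool_rot: [-2.265, -2.177, 0.0]
ft_force: [0.2, 0.7, -0.7]
grip_width: 0.633
grip_force: 0.0
time: 5.75
position: [0.4791, 0.2904, 0.1513]
tool_rot: [2.264, 2.176, 0.004]
ft_force: [0.4, 0.5, -1.8]
grip_width: 0.485
grip_force: 29.8
go (0.4785, 0.288, 0.119, 87.7) -> tx -2.5 ty -0.6 tz 32.3 turn 0.00  now [0.4791 0.2904 0.1513] head 87.7 tilt [ 0.003  0.001 -1.   ] t 5.75
go (0.5, 0.05, 0.25, 87.7) -> tx -239.3 ty 30.7 tz -98.9 turn 0.00  now [0.4791 0.2904 0.1513] head 87.7 tilt [ 0.003  0.001 -1.   ] t 5.75
go (0.6785, -0.065, 0.25, 60) -> tx -347.1 ty 213.7 tz -98.6 turn 5.54  now [0.4791 0.2904 0.1513] head 87.7 tilt [ 0.003  0.001 -1.   ] t 5.75
```

```bash
python3 -m crank '[{"tx":0,"ty":0,"tz":0,"turn":0}]'; python3 -c "
from h import *
im,d,m=shot('side');P=cloud(d,m)
cv2.imwrite('pics/s1.png',cv2.resize(im[110:220,220:360,::-1],None,fx=5,fy=5))
q=P[(abs(P[...,0]-.478)<.02)&(abs(P[...,1]-.26)<.035)&(P[...,2]>-.01)&(P[...,2]<.2)]
print(np.c_[q[np.argsort(q[:,2])]][::12].round(3))"
```

```text
time: 5.88
position: [0.4782, 0.2894, 0.1494]
tool_rot: [2.265, 2.176, -0.001]
ft_force: [-0.4, -0.3, -2.2]
grip_width: 0.491
grip_force: 29.8
[[ 0.489  0.266 -0.007]
 [ 0.497  0.241 -0.003]
 [ 0.493  0.271 -0.002]
 [ 0.484  0.251 -0.001]
 [ 0.491  0.249 -0.001]
 [ 0.488  0.249 -0.   ]
 [ 0.466  0.277  0.   ]
 [ 0.467  0.251  0.001]
 [ 0.481  0.248  0.001]
 [ 0.476  0.229  0.002]
 [ 0.469  0.272  0.004]
 [ 0.494  0.266  0.017]
 [ 0.486  0.261  0.022]
 [ 0.487  0.261  0.027]
 [ 0.483  0.261  0.032]
 [ 0.476  0.259  0.035]
 [ 0.48   0.263  0.04 ]
 [ 0.47   0.266  0.043]
 [ 0.484  0.263  0.049]
 [ 0.471  0.266  0.052]
 [ 0.459  0.283  0.057]
 [ 0.462  0.274  0.06 ]
 [ 0.482  0.267  0.064]
 [ 0.462  0.273  0.07 ]
 [ 0.472  0.266  0.075]
 [ 0.486  0.266  0.078]
 [ 0.479  0.265  0.084]
 [ 0.476  0.266  0.089]
 [ 0.466  0.266  0.095]
 [ 0.494  0.269  0.097]
 [ 0.484  0.271  0.101]
 [ 0.468  0.276  0.103]
 [ 0.481  0.27   0.107]
 [ 0.488  0.271  0.11 ]
 [ 0.495  0.276  0.113]
 [ 0.471  0.271  0.12 ]
 [ 0.465  0.278  0.124]
 [ 0.475  0.276  0.128]
 [ 0.463  0.285  0.135]
 [ 0.469  0.275  0.138]
 [ 0.493  0.279  0.145]
 [ 0.49   0.274  0.149]
 [ 0.482  0.264  0.159]
 [ 0.476  0.264  0.163]
 [ 0.458  0.284  0.166]
 [ 0.468  0.279  0.169]
 [ 0.494  0.278  0.171]
 [ 0.481  0.272  0.173]
 [ 0.475  0.282  0.174]
 [ 0.473  0.292  0.175]
 [ 0.491  0.282  0.176]
 [ 0.479  0.284  0.18 ]]
```

View pics/s1.png

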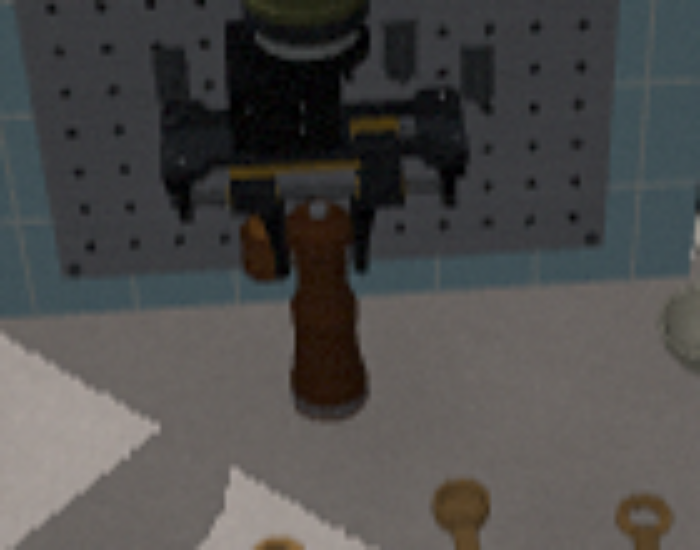

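The mill is lifted about 13 mm and held only by its head rim (320,215 in the crop), so I'll set it down and regrip at the waist.

```bash
python3 -m crank '[{"tx":0,"ty":0,"tz":6,"turn":0},{"tx":0,"ty":0,"tz":12,"turn":0},{"tx":0,"ty":0,"tz":13,"turn":0},{"tx":0,"ty":0,"tz":13,"turn":0}]'; python3 -m crank '[{"tx":0,"ty":0,"tz":0,"turn":0},{"tx":0,"ty":0,"tz":0,"turn":0},{"tx":0,"ty":0,"tz":0,"turn":0},{"tx":0,"ty":0,"tz":8,"turn":0},{"tx":0,"ty":0,"tz":17,"turn":0}]' 87; python3 -m crank '[{"tx":0,"ty":0,"tz":0,"turn":0},{"tx":0,"ty":0,"tz":0,"turn":0},{"tx":0,"ty":0,"tz":0,"turn":0},{"tx":0,"ty":0,"tz":0,"turn":0},{"tx":0,"ty":0,"tz":0,"turn":0}]' 25 30;python3 -m crank '[{"tx":0,"ty":0,"tz":0,"turn":0},{"tx":0,"ty":0,"tz":0,"turn":0},{"tx":0,"ty":0,"tz":0,"turn":0}]'
```

```text
time: 6.42
position: [0.4781, 0.2898, 0.1364]
tool_rot: [-2.265, -2.177, 0.001]
ft_force: [-0.9, -0.3, 0.7]
grip_width: 0.491
grip_force: 30.0
time: 7.05
position: [0.4782, 0.2896, 0.1188]
tool_rot: [2.265, 2.177, -0.0]
ft_force: [-1.0, 0.1, -0.4]
grip_width: 0.954
grip_force: 0.0
time: 7.68
position: [0.4783, 0.2897, 0.1196]
tool_rot: [2.265, 2.177, 0.0]
ft_force: [0.1, 0.6, -0.8]
grip_width: 0.52
grip_force: 0.8
time: 8.05
position: [0.4783, 0.2898, 0.1196]
tool_rot: [2.265, 2.177, 0.0]
ft_force: [-0.3, -0.3, 0.9]
grip_width: 0.502
grip_force: 30.0
```

```bash
python3 -m crank '[{"tx":0,"ty":0,"tz":-15,"turn":0},{"tx":-10,"ty":0,"tz":-40,"turn":0},{"tx":-50,"ty":15,"tz":-75,"turn":0},{"tx":-98,"ty":35,"tz":-110,"turn":1},{"tx":-145,"ty":65,"tz":-115,"turn":2}]' - 40; python3 -c "
from h import *
go(.6785,-.065,.22,60)"
```

```text
time: 8.68
position: [0.5388, 0.142, 0.2384]
tool_rot: [2.445, 1.967, 0.007]
ft_force: [1.3, 0.1, -3.0]
grip_width: 0.496
grip_force: 40.0
go (0.6785, -0.065, 0.22, 60) -> tx -172.4 ty 180.6 tz 19.2 turn 3.53  now [0.5388 0.142  0.2384] head 77.6 tilt [ 0.006 -0.    -1.   ] t 8.68
```

```bash
python3 -m crank '[{"tx":-40,"ty":42,"tz":0,"turn":0.9},{"tx":-80,"ty":84,"tz":0,"turn":1.8},{"tx":-120,"ty":126,"tz":0,"turn":2.7},{"tx":-155,"ty":163,"tz":0,"turn":3.5},{"tx":-172,"ty":180,"tz":15,"turn":3.5}]';python3 -m crank '[{"tx":0,"ty":0,"tz":15,"turn":0},{"tx":0,"ty":0,"tz":30,"turn":0},{"tx":0,"ty":0,"tz":30,"turn":0}]'; python3 -c "
from h import *
go(.6785,-.065,.127,60)
im,d,m=shot('side');P=cloud(d,m)
cv2.imwrite('pics/s2.png',cv2.resize(im[180:320,280:440,::-1],None,fx=4.5,fy=4.5))
"
```

```text
time: 9.3
position: [0.6785, -0.0685, 0.2204]
tool_rot: [2.72, 1.568, 0.002]
ft_force: [-0.2, -0.9, -1.7]
grip_width: 0.497
grip_force: 40.0
time: 9.68
position: [0.6752, -0.0621, 0.1881]
tool_rot: [-2.713, -1.579, 0.004]
ft_force: [0.3, 0.7, -1.9]
grip_width: 0.497
grip_force: 40.0
go (0.6785, -0.065, 0.127, 60) -> tx -0.8 ty 4.5 tz 61.1 turn 0.08  now [ 0.6752 -0.0621  0.1881] head 60.4 tilt [-0.003  0.001 -1.   ] t 9.68
```

View pics/s2.png

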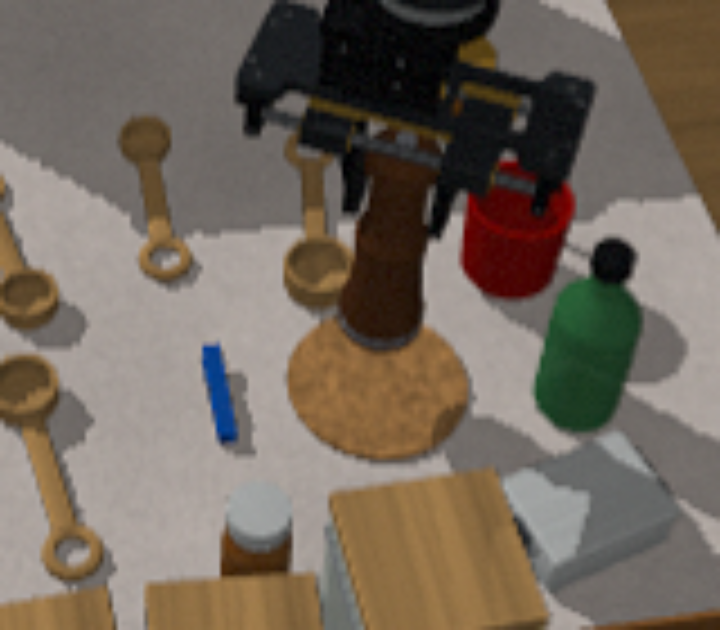

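The mill hangs upright above the mat (foot at 385,330 in the crop), clear of the cup and the large scoop. Lowering it.

```bash
python3 -m crank '[{"tx":-1,"ty":4,"tz":25,"turn":0},{"tx":-1,"ty":4,"tz":45,"turn":0},{"tx":-1,"ty":4,"tz":56,"turn":0},{"tx":-1,"ty":4,"tz":60,"turn":0},{"tx":-1,"ty":4,"tz":61,"turn":0}]';python3 -m crank '[{"tx":0,"ty":0,"tz":0,"turn":0},{"tx":0,"ty":0,"tz":1,"turn":0},{"tx":0,"ty":0,"tz":1,"turn":0}]'; python3 -m crank '[{"tx":0,"ty":0,"tz":0,"turn":0},{"tx":0,"ty":0,"tz":0,"turn":0},{"tx":0,"ty":0,"tz":0,"turn":0},{"tx":0,"ty":0,"tz":0,"turn":0}]' 87; python3 -m crank '[{"tx":0,"ty":0,"tz":-30,"turn":0},{"tx":0,"ty":0,"tz":-80,"turn":0},{"tx":0,"ty":0,"tz":-110,"turn":0}]'
```

```text
time: 10.35
position: [0.6799, -0.0667, 0.1288]
tool_rot: [2.717, 1.576, 0.001]
ft_force: [-0.3, 0.7, -2.6]
grip_width: 0.497
grip_force: 40.0
time: 10.72
position: [0.6798, -0.067, 0.1277]
tool_rot: [2.717, 1.576, 0.0]
ft_force: [-0.3, -0.2, -2.4]
grip_width: 0.496
grip_force: 40.0
time: 11.22
position: [0.6799, -0.0669, 0.1277]
tool_rot: [2.717, 1.576, 0.0]
ft_force: [0.6, -0.4, -0.1]
grip_width: 0.868
grip_force: 0.0
time: 11.6
position: [0.6805, -0.0666, 0.2404]
tool_rot: [2.716, 1.575, 0.004]
ft_force: [0.8, -0.1, -0.4]
grip_width: 0.995
grip_force: 0.0
```

```bash
python3 -c "
from h import *
go(.54,-.06,.36,87.7)
"
```

```text
go (0.54, -0.06, 0.36, 87.7) -> tx -63.8 ty -124.9 tz -120.0 turn -5.49  now [ 0.6805 -0.0666  0.2404] head 60.2 tilt [ 0.003 -0.    -1.   ] t 11.60
```

```bash
python3 -m crank '[{"tx":-5,"ty":-10,"tz":-50,"turn":-1.5},{"tx":-25,"ty":-55,"tz":-80,"turn":-3},{"tx":-50,"ty":-100,"tz":-110,"turn":-4.5},{"tx":-64,"ty":-125,"tz":-120,"turn":-5.5},{"tx":-64,"ty":-125,"tz":-120,"turn":-5.5}]';python3 -m crank '[{"tx":0,"ty":0,"tz":0,"turn":0},{"tx":0,"ty":0,"tz":0,"turn":0}]'; python3 - <<'E'
from h import *
im,d,m=shot('wrist','w2.png');P=cloud(d,m)
print(ctrl.get_state()['position'])
cs,l=scoops(P,im,mn=150)
for i,st,q in cs:
    print(st,q.min(0).round(3),q.max(0).round(3))
for q in ['scoop_large','scoop_small','scoop_tiny','scoop_medium']:
    for r in ctrl.mark_of('wrist',q)[:2]: print(q,round(r['confidence'],2),np.round(r['xyz'],4),proj(r['xyz'],m).round().tolist())
im,d,m=shot('top');P=cloud(d,m);q=P[(abs(P[...,0]-.679)<.05)&(abs(P[...,1]+.066)<.05)&(P[...,2]>.16)]
print('mill',q.mean(0),len(q))
E
```

```text
time: 12.22
position: [0.5387, -0.0604, 0.3594]
tool_rot: [2.263, 2.173, -0.001]
ft_force: [0.5, -0.2, -1.2]
grip_width: 0.998
grip_force: 0.0
time: 12.48
position: [0.5399, -0.0604, 0.3567]
tool_rot: [-2.264, -2.176, -0.0]
ft_force: [0.1, -0.1, -0.3]
grip_width: 1.002
grip_force: 0.0
[ 0.53989393 -0.06030116  0.35665798]
[312   0  26  93 999] [0.539 0.043 0.002] [0.573 0.17  0.019]
[ 379    0   42  119 1775] [0.633 0.001 0.001] [0.694 0.165 0.026]
[ 227   10   48  107 1317] [0.415 0.012 0.002] [0.477 0.162 0.022]
[ 369  123   73   73 2769] [ 0.621 -0.124  0.002] [ 0.737 -0.007  0.035]
[ 244  139   44   94 1145] [ 0.425 -0.18   0.002] [ 0.483 -0.022  0.024]
scoop_large 0.83 [0.6668 0.0912 0.001 ] [[399.0, 56.0]]
scoop_small 0.74 [0.4401 0.0893 0.    ] [[249.0, 64.0]]
scoop_tiny 0.69 [0.5531 0.1117 0.002 ] [[323.0, 44.0]]
scoop_medium 0.95 [ 0.4548 -0.1069  0.0013] [[269.0, 190.0]]
scoop_medium 0.64 [ 0.3225 -0.1702 -0.0041] [[197.0, 227.0]]
mill [ 0.65669736 -0.04645475  0.28773224] 81
```

View pics/w2.png

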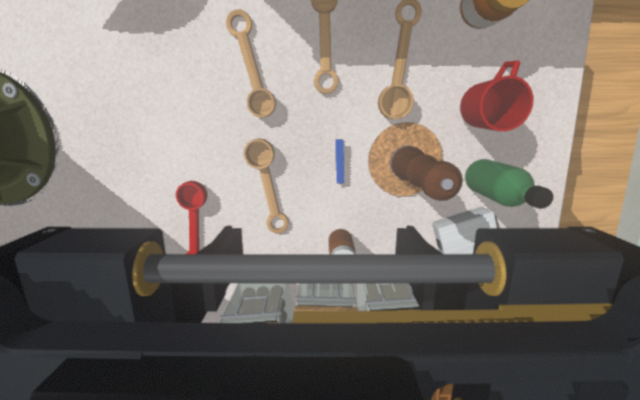

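The wrist view shows the mill standing on the mat (405,160), the four scoops with eyes at (238,22), (326,80), (408,12) and (278,223), and the red one at (190,195).

```bash
cat >> h.py <<'E'
EYE=dict(scoop_large=(60,25.5),scoop_medium=(57,23.5),scoop_small=(54,21.5),scoop_tiny=(51,19.5))
def fit(name,q,eyehint):
    e,b=EYE[name];e/=1000;q2=q[:,:2]
    c=q2.mean(0);v=np.linalg.svd(q2-c,full_matrices=False)[2][0]
    if (np.array(eyehint)-c)@v<0:v=-v
    for _ in range(6):
        t=(q2-c)@v;end=np.percentile(t,99.7)
        ring=q2[t>end-.038];hd=q2[(t<end-.045)&(t>end-.10)]
        n=np.array([-v[1],v[0]])
        rc=np.median([np.min((ring-c)@n),np.max((ring-c)@n)]);hm=hd.mean(0)
        E=c+v*(end-.019)+n*rc
        w=E-hm;v=w/np.linalg.norm(w);c=hm
    O=E-v*e
    hz=np.median(q[np.linalg.norm(q2-hm,axis=1)<.02,2])
    print(name,'eye',E.round(4),'origin',O.round(4),'heading %.1f'%np.degrees(np.arctan2(v[1],v[0])),'len %.3f'%(end-np.percentile(t,.3)),'handle top z %.4f'%hz)
    return E,O,v
E
python3 - <<'E'
from h import *
im,d,m=shot('wrist');P=cloud(d,m)
cs,l=scoops(P,im,mn=150)
H=dict(scoop_tiny=(.553,.05),scoop_large=(.68,.165),scoop_small=(.42,.16),scoop_medium=(.475,-.18))
for i,st,q in cs:
    for n,h in H.items():
        if np.min(np.linalg.norm(q[:,:2]-h,axis=1))<.025 and st[4]<2500: fit(n,q,h)
E
```

```text
scoop_tiny eye [0.5557 0.0624] origin [0.556  0.1134] heading -90.3 len 0.127 handle top z 0.0095
scoop_large eye [0.6767 0.1457] origin [0.6671 0.0865] heading 80.8 len 0.165 handle top z 0.0094
scoop_small eye [0.4325 0.1421] origin [0.4438 0.0893] heading 102.1 len 0.151 handle top z 0.0095
scoop_medium eye [ 0.4654 -0.1604] origin [ 0.4562 -0.1041] heading -80.8 len 0.158 handle top z 0.0096
```

```bash
python3 - <<'E'
from h import *
for c in('top','side'):
    im,d,m=shot(c);P=cloud(d,m)
    for nm,lim in (('cup',(.72,.86,-.05,.09)),('jar',(.72,.86,.1,.22))):
        q=P[(P[...,0]>lim[0])&(P[...,0]<lim[1])&(P[...,1]>lim[2])&(P[...,1]<lim[3])&(P[...,2]>.055)&(P[...,2]<.1)]
        print(c,nm,len(q),q.min(0).round(4),q.max(0).round(4),q.mean(0).round(3))
    q=P[(P[...,0]>.72)&(P[...,0]<.86)&(P[...,1]>.05)&(P[...,1]<.1)&(P[...,2]>.02)]
    print('handle',len(q),q.min(0).round(3),q.max(0).round(3))
go(.661,.0975,.12,80.8)
E
```

```text
top cup 283 [ 0.755  -0.0206  0.0552] [0.8259 0.0692 0.0842] [0.794 0.018 0.071]
top jar 403 [0.7538 0.1248 0.0554] [0.8104 0.1856 0.0903] [0.779 0.154 0.08 ]
handle 47 [0.799 0.051 0.025] [0.812 0.071 0.07 ]
side cup 305 [ 0.7544 -0.0228  0.0553] [0.8264 0.0675 0.0824] [0.791 0.014 0.07 ]
side jar 283 [0.7534 0.1211 0.0551] [0.8119 0.1825 0.0904] [0.781 0.146 0.077]
handle 4 [0.806 0.062 0.066] [0.81  0.068 0.068]
go (0.661, 0.0975, 0.12, 80.8) -> tx 162.5 ty 115.2 tz 237.4 turn 1.39  now [ 0.5395 -0.0603  0.3574] head 87.7 tilt [-0.  0. -1.] t 12.93
```

```bash
python3 -m crank '[{"tx":40,"ty":28,"tz":50,"turn":0.4},{"tx":80,"ty":56,"tz":90,"turn":0.8},{"tx":120,"ty":84,"tz":130,"turn":1.4},{"tx":158,"ty":114,"tz":170,"turn":1.4},{"tx":158,"ty":114,"tz":210,"turn":1.4}]' 45; python3 -m crank '[{"tx":0,"ty":0,"tz":27,"turn":0},{"tx":0,"ty":0,"tz":27,"turn":0},{"tx":0,"ty":0,"tz":27,"turn":0}]'; python3 -c "
from h import *
go(.660,.0935,.021,80.8)"
```

```text
time: 13.55
position: [0.6607, 0.0978, 0.1461]
tool_rot: [-2.387, -2.039, -0.005]
ft_force: [-0.3, -0.6, -0.0]
grip_width: 0.552
grip_force: 0.0
time: 13.92
position: [0.6605, 0.093, 0.122]
tool_rot: [2.394, 2.033, 0.003]
ft_force: [-0.5, 0.4, 1.1]
grip_width: 0.516
grip_force: 0.0
go (0.66, 0.0935, 0.021, 80.8) -> tx 0.4 ty -0.7 tz 101.0 turn -0.02  now [0.6605 0.093  0.122 ] head 80.7 tilt [ 0.002  0.    -1.   ] t 13.93
```

```bash
python3 -m crank '[{"tx":0,"ty":0,"tz":50,"turn":0},{"tx":0,"ty":0,"tz":80,"turn":0},{"tx":0,"ty":0,"tz":98,"turn":0},{"tx":0,"ty":0,"tz":101,"turn":0},{"tx":0,"ty":0,"tz":101,"turn":0}]' - 15; python3 -m crank '[{"tx":0,"ty":0,"tz":0,"turn":0},{"tx":0,"ty":0,"tz":0,"turn":0},{"tx":0,"ty":0,"tz":0,"turn":0},{"tx":0,"ty":0,"tz":0,"turn":0}]' 8 40;  python3 -m crank '[{"tx":0,"ty":0,"tz":0,"turn":0},{"tx":0,"ty":0,"tz":0,"turn":0}]'
```

```text
time: 14.55
position: [0.6607, 0.0932, 0.0211]
tool_rot: [2.393, 2.033, 0.003]
ft_force: [-0.4, -0.2, 0.3]
grip_width: 0.517
grip_force: 0.0
time: 15.05
position: [0.66, 0.0929, 0.0199]
tool_rot: [2.393, 2.034, 0.001]
ft_force: [0.8, -0.2, 0.5]
grip_width: 0.176
grip_force: 39.7
time: 15.3
position: [0.66, 0.0929, 0.0199]
tool_rot: [2.393, 2.034, 0.001]
ft_force: [-0.3, -0.1, 2.4]
grip_width: 0.18
grip_force: 39.7
```

```bash
python3 -m crank '[{"tx":0,"ty":0,"tz":-40,"turn":0},{"tx":0,"ty":0,"tz":-100,"turn":0},{"tx":0,"ty":0,"tz":-160,"turn":0},{"tx":20,"ty":-20,"tz":-220,"turn":0},{"tx":60,"ty":-60,"tz":-260,"turn":-0.7}]'; python3 -c "
from h import *
go(.542,.24,.30,87.7)"
```

```text
time: 15.92
position: [0.6158, 0.1539, 0.2757]
tool_rot: [2.333, 2.102, 0.003]
ft_force: [0.9, 0.8, 0.1]
grip_width: 0.172
grip_force: 39.7
go (0.542, 0.24, 0.3, 87.7) -> tx 78.0 ty -82.3 tz -24.4 turn -0.73  now [0.6158 0.1539 0.2757] head 84.0 tilt [ 0.002 -0.    -1.   ] t 15.93
```

```bash
python3 -m crank '[{"tx":35,"ty":-40,"tz":-20,"turn":-0.4},{"tx":78,"ty":-82,"tz":-24,"turn":-0.7},{"tx":78,"ty":-82,"tz":-24,"turn":-0.7},{"tx":78,"ty":-82,"tz":-24,"turn":-0.7}]'; python3 - <<'E'
from h import *
go(.542,.297,.30,87.7)
im,d,m=shot('wrist','w3.png');P=cloud(d,m)
p=ctrl.get_state()['position']
hsv=cv2.cvtColor(im,cv2.COLOR_RGB2HSV)
k=(hsv[...,1]>75)&(hsv[...,0]>8)&(hsv[...,0]<26)&(abs(P[...,2]-p[2]+.015)<.025)&(abs(P[...,0]-p[0])<.04)
q=P[k];print(len(q),q.min(0).round(4),q.max(0).round(4),q.mean(0).round(4))
r=q[q[:,1]>q[:,1].max()-.038];print('ring x',r[:,0].min().round(4),r[:,0].max().round(4),'z',np.median(r[:,2]).round(4))
print('tip expect px',proj([[.544,.3515,.262],[.544,.3515,.23]],m).round())
E
```

```text
time: 16.42
position: [0.5411, 0.2405, 0.297]
tool_rot: [2.264, 2.176, -0.002]
ft_force: [-0.7, -1.1, -1.0]
grip_width: 0.179
grip_force: 39.7
go (0.542, 0.297, 0.3, 87.7) -> tx 56.5 ty -1.3 tz -3.1 turn 0.01  now [0.5411 0.2405 0.297 ] head 87.7 tilt [-0.    -0.002 -1.   ] t 16.43
5802 [0.5247 0.2011 0.277 ] [0.5615 0.3171 0.3067] [0.5426 0.2735 0.2856]
ring x 0.5247 0.5615 z 0.2846
tip expect px [[314.  35.]
 [315.  48.]]
```

View pics/w3.png

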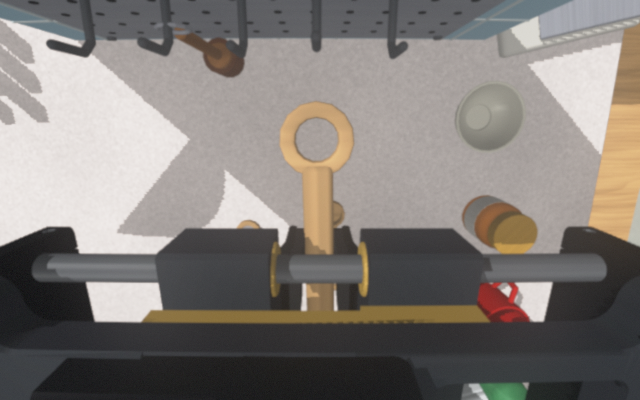

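The wrist view shows the held large eye at (316,138) and hook D's tip at (317,42) straight ahead, with the dipper's hook at (160,45). Measuring the hooks from here.

```bash
cat >> h.py <<'E'
def hooks():
    im,d,m=shot('wrist');P=cloud(d,m)
    dark=im.max(2)<110
    for n,x0 in dict(A=.3895,B=.443,C=.4925,D=.544,E=.597).items():
        q=P[dark&(abs(P[...,0]-x0)<.015)&(P[...,1]>.335)&(P[...,1]<.385)&(P[...,2]>.19)&(P[...,2]<.28)]
        if len(q)<8: continue
        up=q[q[:,1]<q[:,1].min()+.009]
        print(n,len(q),'upright n',len(up),up.mean(0).round(4),'ymin %.4f'%np.percentile(q[:,1],2),'ztop %.4f'%np.percentile(q[:,2],98),'xmed %.4f'%np.median(q[:,0]))
    return im,P,m
E
python3 -c "
from h import *
hooks()"
```

```text
A 753 upright n 404 [0.3921 0.3584 0.2337] ymin 0.3557 ztop 0.2487 xmed 0.3923
B 856 upright n 354 [0.4462 0.3561 0.2359] ymin 0.3533 ztop 0.2495 xmed 0.4466
C 585 upright n 242 [0.4944 0.3538 0.2287] ymin 0.3512 ztop 0.2411 xmed 0.4946
D 458 upright n 199 [0.5445 0.3508 0.2545] ymin 0.3489 ztop 0.2616 xmed 0.5448
E 581 upright n 206 [0.5961 0.3496 0.2259] ymin 0.3469 ztop 0.2378 xmed 0.5970
```

```bash
python3 -m crank '[{"tx":25,"ty":0,"tz":0,"turn":0},{"tx":48,"ty":-0.5,"tz":0,"turn":0},{"tx":53,"ty":-0.5,"tz":0,"turn":0},{"tx":53,"ty":-0.5,"tz":0,"turn":0}]'; python3 - <<'E'
from h import *
im,P,m=hooks()
cv2.imwrite('pics/w4.png',cv2.resize(im[0:260,180:460,::-1],None,fx=2,fy=2))
E
```

```text
time: 17.02
position: [0.5433, 0.2931, 0.2969]
tool_rot: [-2.266, -2.176, 0.002]
ft_force: [-0.2, -0.4, -0.5]
grip_width: 0.176
grip_force: 39.7
A 560 upright n 329 [0.3921 0.3594 0.2335] ymin 0.3564 ztop 0.2492 xmed 0.3922
B 563 upright n 266 [0.4463 0.3571 0.2348] ymin 0.3541 ztop 0.2497 xmed 0.4465
C 444 upright n 178 [0.4948 0.3557 0.2271] ymin 0.3524 ztop 0.2410 xmed 0.4948
D 337 upright n 141 [0.5447 0.3543 0.2478] ymin 0.3506 ztop 0.2613 xmed 0.5450
E 463 upright n 171 [0.5961 0.3517 0.2233] ymin 0.3483 ztop 0.2380 xmed 0.5971
```

View pics/w4.png

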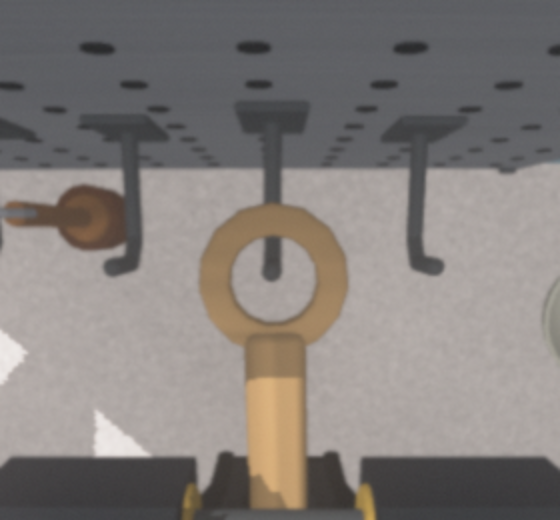

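Hook D's tip (272,272) shows inside the eye (centre 274,280). Lowering now.

```bash
python3 -m crank '[{"tx":1,"ty":0,"tz":12,"turn":0},{"tx":1,"ty":0,"tz":24,"turn":0},{"tx":1,"ty":0,"tz":36,"turn":0},{"tx":1,"ty":0,"tz":43,"turn":0},{"tx":1,"ty":0,"tz":43,"turn":0}]'; python3 -m crank '[{"tx":0,"ty":0,"tz":0,"turn":0},{"tx":0,"ty":0,"tz":0,"turn":0},{"tx":0,"ty":0,"tz":0,"turn":0},{"tx":0,"ty":0,"tz":0,"turn":0},{"tx":0,"ty":0,"tz":0,"turn":0}]' 50; python3 -m crank '[{"tx":0,"ty":0,"tz":0,"turn":0},{"tx":0,"ty":0,"tz":-30,"turn":0},{"tx":-10,"ty":0,"tz":-60,"turn":0},{"tx":-60,"ty":0,"tz":-60,"turn":0},{"tx":-90,"ty":0,"tz":-60,"turn":0}]';  python3 - <<'E'
from h import *
im,P,m=hooks()
im,d,m=shot('side');P=cloud(d,m)
cv2.imwrite('pics/s3.png',cv2.resize(im[85:215,215:375,::-1],None,fx=4.5,fy=4.5))
E
```

```text
time: 17.7
position: [0.5425, 0.2948, 0.2537]
tool_rot: [-2.265, -2.177, 0.002]
ft_force: [-0.3, -0.1, -0.1]
grip_width: 0.178
grip_force: 39.7
time: 18.32
position: [0.5427, 0.2951, 0.2545]
tool_rot: [2.265, 2.177, -0.0]
ft_force: [0.0, 0.4, -0.1]
grip_width: 0.561
grip_force: 0.0
time: 18.95
position: [0.5396, 0.2031, 0.3147]
tool_rot: [2.266, 2.174, -0.0]
ft_force: [-0.2, -1.3, 0.1]
grip_width: 0.576
grip_force: 0.0
A 52 upright n 52 [0.3914 0.3562 0.2228] ymin 0.3551 ztop 0.2277 xmed 0.3916
B 19 upright n 19 [0.4453 0.3535 0.2225] ymin 0.3530 ztop 0.2251 xmed 0.4452
C 48 upright n 48 [0.4938 0.3519 0.2168] ymin 0.3510 ztop 0.2225 xmed 0.4939
E 57 upright n 57 [0.5963 0.3479 0.2148] ymin 0.3467 ztop 0.2231 xmed 0.5960
```

View pics/s3.png

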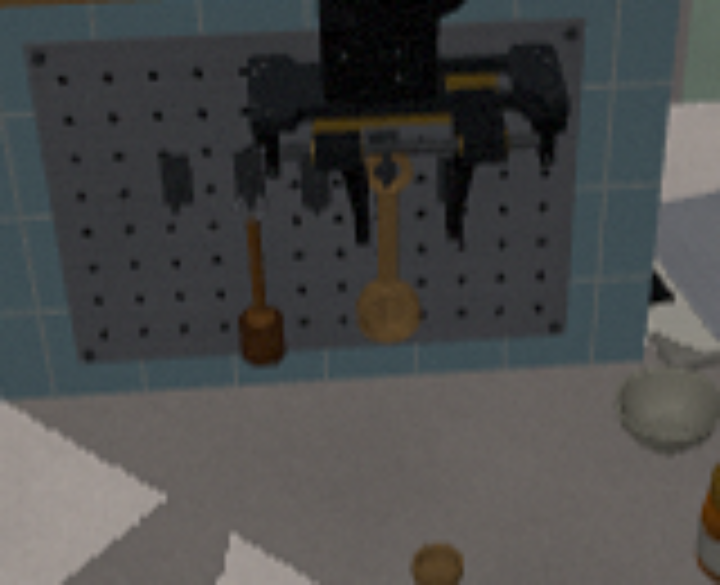

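The large scoop hangs on its hook (388,170 to 390,315), with the dipper beside it at (260,335). Next I'll re-measure the others from above.

```bash
python3 -m crank '[{"tx":-60,"ty":0,"tz":-10,"turn":0},{"tx":-120,"ty":0,"tz":-30,"turn":0},{"tx":-180,"ty":0,"tz":-45,"turn":0},{"tx":-235,"ty":0,"tz":-45,"turn":0},{"tx":-255,"ty":0,"tz":-45,"turn":0}]' 45; python3 -m crank '[{"tx":0,"ty":0,"tz":0,"turn":0},{"tx":0,"ty":0,"tz":0,"turn":0}]'; cat > meas.py <<'E'
from h import *
def meas():
    im,d,m=shot('wrist');P=cloud(d,m)
    cs,l=scoops(P,im,mn=150);out={}
    for i,st,q in cs:
        if st[4]>2500: continue
        ext=np.linalg.norm(q[:,:2].max(0)-q[:,:2].min(0))
        if ext<.1: continue
        c=q[:,:2].mean(0)
        n='scoop_medium' if c[1]<-.03 else ('scoop_small' if c[0]<.5 else 'scoop_tiny')
        out[n]=fit(n,q,c+np.array([0,.05 if n=='scoop_small' else -.05]))
    return out
if __name__=='__main__':
    o=meas()
    O,v=o['scoop_small'][1:];p=O-.005*v;go(p[0],p[1],.12,np.degrees(np.arctan2(v[1],v[0])))
E
python3 meas.py
```

```text
time: 19.68
position: [0.529, -0.0535, 0.3595]
tool_rot: [2.27, 2.17, -0.001]
ft_force: [-0.4, -0.5, 0.4]
grip_width: 0.518
grip_force: 0.0
time: 19.92
position: [0.5292, -0.0472, 0.3595]
tool_rot: [-2.261, -2.18, -0.001]
ft_force: [0.1, 0.5, 0.4]
grip_width: 0.515
grip_force: 0.0
scoop_tiny eye [0.5555 0.0623] origin [0.5558 0.1133] heading -90.2 len 0.140 handle top z 0.0097
scoop_small eye [0.4321 0.1422] origin [0.4438 0.0895] heading 102.4 len 0.151 handle top z 0.0095
scoop_medium eye [ 0.466  -0.1599] origin [ 0.4562 -0.1038] heading -80.1 len 0.158 handle top z 0.0096
go (np.float64(0.4448323159709534), np.float64(0.08457812197876065), 0.12, np.float64(102.4159652028321)) -> tx 128.3 ty -89.1 tz 239.7 turn -2.89  now [ 0.5292 -0.047   0.3596] head 87.9 tilt [ 0.     0.001 -1.   ] t 19.98
```

```bash
python3 -m crank '[{"tx":32,"ty":-22,"tz":50,"turn":-0.8},{"tx":64,"ty":-44,"tz":100,"turn":-1.6},{"tx":96,"ty":-66,"tz":150,"turn":-2.4},{"tx":128,"ty":-89,"tz":200,"turn":-2.9},{"tx":128,"ty":-89,"tz":240,"turn":-2.9}]'; python3 -m crank '[{"tx":0,"ty":0,"tz":0,"turn":0},{"tx":0,"ty":0,"tz":0,"turn":0}]'; python3 -c "
from h import *
go(.4448,.0846,.0205,102.4)"
```

```text
time: 20.6
position: [0.4432, 0.0857, 0.1183]
tool_rot: [1.962, 2.452, -0.002]
ft_force: [0.8, -1.6, 0.3]
grip_width: 0.518
grip_force: 0.0
time: 20.85
position: [0.4464, 0.0826, 0.121]
tool_rot: [1.97, 2.445, 0.003]
ft_force: [0.2, -0.5, 0.6]
grip_width: 0.517
grip_force: 0.0
go (0.4448, 0.0846, 0.0205, 102.4) -> tx 2.3 ty -1.3 tz 100.5 turn -0.02  now [0.4464 0.0826 0.121 ] head 102.3 tilt [ 0.002  0.001 -1.   ] t 20.85
```

```bash
python3 -m crank '[{"tx":2,"ty":-1,"tz":50,"turn":0},{"tx":2,"ty":-1,"tz":80,"turn":0},{"tx":2,"ty":-1,"tz":97,"turn":0},{"tx":2,"ty":-1,"tz":100,"turn":0},{"tx":2,"ty":-1,"tz":100,"turn":0}]'; python3 -m crank '[{"tx":0,"ty":0,"tz":0,"turn":0},{"tx":0,"ty":0,"tz":0,"turn":0},{"tx":0,"ty":0,"tz":0,"turn":0},{"tx":0,"ty":0,"tz":0,"turn":0},{"tx":0,"ty":0,"tz":0,"turn":0}]' 8 40;  python3 -m crank '[{"tx":0,"ty":0,"tz":0,"turn":0},{"tx":0,"ty":0,"tz":-30,"turn":0},{"tx":0,"ty":0,"tz":-90,"turn":0},{"tx":0,"ty":0,"tz":-150,"turn":0},{"tx":0,"ty":0,"tz":-210,"turn":0}]'; python3 -c "
from h import *
go(.593,.21,.29,87.7)"
```

```text
time: 21.48
position: [0.4454, 0.0835, 0.0209]
tool_rot: [1.972, 2.443, 0.002]
ft_force: [0.1, -0.4, -0.7]
grip_width: 0.519
grip_force: 0.0
time: 22.1
position: [0.4439, 0.0834, 0.0196]
tool_rot: [1.972, 2.445, -0.0]
ft_force: [-0.2, 1.1, 2.5]
grip_width: 0.178
grip_force: 40.0
time: 22.72
position: [0.4434, 0.0836, 0.231]
tool_rot: [1.972, 2.445, -0.001]
ft_force: [1.1, -0.8, -0.5]
grip_width: 0.175
grip_force: 40.0
go (0.593, 0.21, 0.29, 87.7) -> tx 91.7 ty 173.0 tz -59.0 turn 2.91  now [0.4434 0.0836 0.231 ] head 102.2 tilt [ 0.    -0.001 -1.   ] t 22.73
```

```bash
python3 -m crank '[{"tx":22,"ty":43,"tz":-40,"turn":0.7},{"tx":45,"ty":86,"tz":-60,"turn":1.5},{"tx":68,"ty":129,"tz":-60,"turn":2.3},{"tx":92,"ty":173,"tz":-60,"turn":2.9},{"tx":92,"ty":173,"tz":-60,"turn":2.9}]'; python3 -m crank '[{"tx":0,"ty":0,"tz":0,"turn":0},{"tx":0,"ty":0,"tz":0,"turn":0},{"tx":0,"ty":0,"tz":0,"turn":0}]'; cat > eye.py <<'E'
from h import *
import sys
# present eye position and the move that brings it over hook at (x,y)
hx,hy=float(sys.argv[1]),float(sys.argv[2])
im,d,m=shot('wrist');P=cloud(d,m);s=ctrl.get_state();p=s['position'];M=R.from_rotvec(s['tool_rot']).as_matrix()
if len(sys.argv)>3: cv2.imwrite('pics/'+sys.argv[3],cv2.resize(im[0:260,180:460,::-1],None,fx=2,fy=2))
hsv=cv2.cvtColor(im,cv2.COLOR_RGB2HSV)
L=(P-p)@M
k=(hsv[...,1]>75)&(hsv[...,0]>8)&(hsv[...,0]<26)&(abs(L[...,2]-.015)<.025)&(abs(L[...,1])<.04)&(L[...,0]>0)
q=L[k];end=np.percentile(q[:,0],99.7)
r=q[q[:,0]>end-.034];e=np.array([end-.019,(r[:,1].min()+r[:,1].max())/2,np.median(r[:,2])])
print('n',len(q),'eye in tool',(e*1000).round(1),'ring width',np.ptp(r[:,1]).round(4),'eye world',(M@e+p).round(4))
t=M.T@(np.array([hx,hy,0])-p);print('tx %.1f ty %.1f'%tuple((t-e)[:2]*1000),'grip',s['grip_width'],'t',s['time'],p.round(4))
E
python3 eye.py .5965 .350; python3 -c "
from h import *
hooks()"
```

```text
time: 23.35
position: [0.5934, 0.2143, 0.2866]
tool_rot: [-2.254, -2.179, 0.001]
ft_force: [-0.8, -0.7, -0.5]
grip_width: 0.177
grip_force: 40.0
time: 23.72
position: [0.5934, 0.2086, 0.2902]
tool_rot: [2.266, 2.173, 0.0]
ft_force: [-0.0, 0.1, -0.2]
grip_width: 0.174
grip_force: 40.0
n 5336 eye in tool [61.5  0.5 12.2] ring width 0.0368 eye world [0.5965 0.2701 0.2779]
tx 80.2 ty -3.8 grip 0.178943659853329 t 23.775 [0.5934 0.2087 0.2902]
B 61 upright n 61 [0.4457 0.3539 0.2238] ymin 0.3525 ztop 0.2294 xmed 0.4458
C 97 upright n 97 [0.4947 0.3524 0.2169] ymin 0.3506 ztop 0.2257 xmed 0.4949
E 65 upright n 65 [0.5972 0.3473 0.2155] ymin 0.3465 ztop 0.2222 xmed 0.5972
```

```bash
python3 -m crank '[{"tx":30,"ty":-1.5,"tz":0,"turn":0},{"tx":60,"ty":-3,"tz":0,"turn":0},{"tx":80,"ty":-3.5,"tz":0,"turn":0},{"tx":80,"ty":-3.5,"tz":0,"turn":0},{"tx":80,"ty":-3.5,"tz":0,"turn":0}]'; python3 eye.py .597 .350 w5.png;  python3 -c "
from h import *
hooks()"
```

```text
time: 24.45
position: [0.5935, 0.2888, 0.2895]
tool_rot: [2.266, 2.175, -0.001]
ft_force: [0.6, -0.9, 0.0]
grip_width: 0.173
grip_force: 40.0
n 5196 eye in tool [61.9  0.5 12.2] ring width 0.0362 eye world [0.5968 0.3503 0.2772]
tx -0.0 ty 0.1 grip 0.17440579708952064 t 24.5 [0.5937 0.2885 0.2895]
A 541 upright n 258 [0.3923 0.3597 0.225 ] ymin 0.3563 ztop 0.2348 xmed 0.3923
B 754 upright n 373 [0.4466 0.3571 0.2339] ymin 0.3541 ztop 0.2494 xmed 0.4468
C 597 upright n 281 [0.4951 0.3552 0.2258] ymin 0.3520 ztop 0.2408 xmed 0.4953
D 631 upright n 250 [0.5463 0.3534 0.2476] ymin 0.3501 ztop 0.2613 xmed 0.5464
E 297 upright n 113 [0.5975 0.3522 0.2243] ymin 0.3485 ztop 0.2416 xmed 0.5980
```

View pics/w5.png

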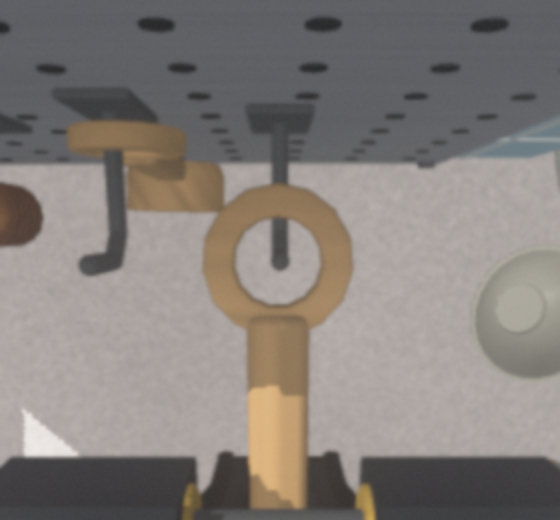

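Hook E's tip (280,262) is centred in the eye (278,260), and the large scoop's ring sits near the board at (125,138). Lowering and releasing.

```bash
python3 -m crank '[{"tx":1,"ty":0,"tz":14,"turn":0},{"tx":1,"ty":0,"tz":28,"turn":0},{"tx":1,"ty":0,"tz":42,"turn":0},{"tx":1,"ty":0,"tz":56,"turn":0},{"tx":1,"ty":0,"tz":57,"turn":0}]'; python3 -m crank '[{"tx":0,"ty":0,"tz":0,"turn":0},{"tx":0,"ty":0,"tz":0,"turn":0},{"tx":0,"ty":0,"tz":0,"turn":0},{"tx":0,"ty":0,"tz":0,"turn":0},{"tx":0,"ty":0,"tz":0,"turn":0}]' 45; python3 -m crank '[{"tx":0,"ty":0,"tz":0,"turn":0},{"tx":0,"ty":0,"tz":-30,"turn":0},{"tx":0,"ty":0,"tz":-75,"turn":0},{"tx":-40,"ty":0,"tz":-90,"turn":0},{"tx":-90,"ty":0,"tz":-100,"turn":0}]';  python3 -c "
from h import *
im,d,m=shot('side');P=cloud(d,m)
hsv=cv2.cvtColor(im,cv2.COLOR_RGB2HSV)
for n,x0 in dict(D=.545,E=.597).items():
    q=P[(hsv[...,1]>75)&(hsv[...,0]>8)&(hsv[...,0]<26)&(abs(P[...,0]-x0)<.03)&(P[...,1]>.3)&(P[...,1]<.42)&(P[...,2]>.02)&(P[...,2]<.3)]
    print(n,len(q),q.min(0).round(3),q.max(0).round(3),q.mean(0).round(3))
go(.5,-.06,.36,87.7)"
```

```text
time: 25.18
position: [0.5926, 0.2905, 0.2307]
tool_rot: [-2.265, -2.177, 0.004]
ft_force: [-0.1, 0.3, 0.7]
grip_width: 0.173
grip_force: 40.0
time: 25.8
position: [0.5932, 0.2911, 0.2325]
tool_rot: [2.265, 2.177, 0.0]
ft_force: [-0.0, -0.3, -0.2]
grip_width: 0.51
grip_force: 0.0
time: 26.42
position: [0.5892, 0.2021, 0.3336]
tool_rot: [2.261, 2.181, 0.003]
ft_force: [1.3, -1.3, 0.2]
grip_width: 0.516
grip_force: 0.0
D 305 [0.521 0.349 0.067] [0.568 0.403 0.235] [0.546 0.383 0.135]
E 228 [0.567 0.345 0.06 ] [0.623 0.399 0.268] [0.597 0.378 0.119]
go (0.5, -0.06, 0.36, 87.7) -> tx -256.4 ty -79.5 tz -24.4 turn -0.10  now [0.5919 0.1921 0.3344] head 87.2 tilt [ 0.002 -0.006 -1.   ] t 26.48
```

```bash
python3 -m crank '[{"tx":-50,"ty":-15,"tz":-10,"turn":0},{"tx":-110,"ty":-35,"tz":-20,"turn":0},{"tx":-165,"ty":-50,"tz":-25,"turn":0},{"tx":-220,"ty":-68,"tz":-25,"turn":0},{"tx":-280,"ty":-80,"tz":-25,"turn":0}]'; python3 -m crank '[{"tx":0,"ty":0,"tz":0,"turn":0},{"tx":0,"ty":0,"tz":0,"turn":0},{"tx":0,"ty":0,"tz":0,"turn":0}]'; python3 -c "
from meas import *
o=meas()
O,v=o['scoop_medium'][1:];p=O-.005*v;go(*p.round(4),.12,np.degrees(np.arctan2(v[1],v[0]))+180)"
```

```text
time: 27.1
position: [0.4977, -0.0765, 0.3577]
tool_rot: [2.263, 2.176, -0.001]
ft_force: [2.1, -1.7, -0.3]
grip_width: 0.516
grip_force: 0.0
time: 27.48
position: [0.4989, -0.0733, 0.3576]
tool_rot: [2.261, 2.181, 0.001]
ft_force: [-0.1, 0.9, 0.9]
grip_width: 0.519
grip_force: 0.0
scoop_tiny eye [0.5551 0.0622] origin [0.5559 0.1132] heading -91.0 len 0.109 handle top z 0.0094
scoop_medium eye [ 0.4646 -0.1596] origin [ 0.4558 -0.1033] heading -81.2 len 0.157 handle top z 0.0096
go (np.float64(0.4551), np.float64(-0.0983), 0.12, np.float64(98.81140773719943)) -> tx -26.6 ty -42.9 tz 237.5 turn -2.17  now [ 0.4989 -0.0734  0.3575] head 87.9 tilt [ 0.  0. -1.] t 27.52
```

```bash
python3 -m crank '[{"tx":-13,"ty":-21,"tz":60,"turn":-1.1},{"tx":-26,"ty":-43,"tz":120,"turn":-2.2},{"tx":-26,"ty":-43,"tz":180,"turn":-2.2},{"tx":-26,"ty":-43,"tz":237,"turn":-2.2},{"tx":-26,"ty":-43,"tz":237,"turn":-2.2}]'; python3 -m crank '[{"tx":0,"ty":0,"tz":0,"turn":0},{"tx":0,"ty":0,"tz":0,"turn":0}]'; python3 -c "
from h import *
go(.4551,-.0983,.0205,98.8)"
```

```text
time: 28.15
position: [0.4514, -0.097, 0.1171]
tool_rot: [-2.035, -2.381, 0.0]
ft_force: [-0.0, 0.1, 1.0]
grip_width: 0.517
grip_force: 0.0
time: 28.4
position: [0.4567, -0.0999, 0.1231]
tool_rot: [2.042, 2.381, 0.001]
ft_force: [-0.7, -0.6, -0.7]
grip_width: 0.519
grip_force: 0.0
go (0.4551, -0.0983, 0.0205, 98.8) -> tx 2.2 ty -1.7 tz 102.6 turn -0.01  now [ 0.4567 -0.0999  0.1231] head 98.8 tilt [ 0.004 -0.003 -1.   ] t 28.40
```

```bash
python3 -m crank '[{"tx":0,"ty":0,"tz":50,"turn":0},{"tx":0,"ty":0,"tz":80,"turn":0},{"tx":0,"ty":0,"tz":97,"turn":0},{"tx":0,"ty":0,"tz":100,"turn":0},{"tx":0,"ty":0,"tz":100,"turn":0}]'; python3 -m crank '[{"tx":0,"ty":0,"tz":0,"turn":0},{"tx":0,"ty":0,"tz":0,"turn":0},{"tx":0,"ty":0,"tz":0,"turn":0},{"tx":0,"ty":0,"tz":0,"turn":0},{"tx":0,"ty":0,"tz":0,"turn":0}]' 8 40;  python3 -m crank '[{"tx":0,"ty":0,"tz":0,"turn":0},{"tx":0,"ty":0,"tz":-30,"turn":0},{"tx":0,"ty":0,"tz":-90,"turn":0},{"tx":0,"ty":0,"tz":-150,"turn":-2},{"tx":0,"ty":0,"tz":-210,"turn":-4}]'; python3 -c "
from h import *
print(ctrl.get_state()['joint_positions'].round(2))
go(.42,.2,.30,-98)"
```

```text
time: 29.02
position: [0.4557, -0.1002, 0.0219]
tool_rot: [2.045, 2.382, 0.0]
ft_force: [1.1, -0.1, 0.1]
grip_width: 0.518
grip_force: 0.0
time: 29.65
position: [0.4546, -0.0998, 0.0206]
tool_rot: [2.046, 2.384, -0.0]
ft_force: [-1.2, -0.5, 2.8]
grip_width: 0.177
grip_force: 40.0
time: 30.28
position: [0.4541, -0.0998, 0.2279]
tool_rot: [-1.608, -2.698, 0.001]
ft_force: [-0.5, -2.2, -0.2]
grip_width: 0.176
grip_force: 40.0
[ 1.42 -0.08 -1.18  1.88 -0.08  1.3   0.75]
go (0.42, 0.2, 0.3, -98) -> tx 280.0 ty 112.6 tz -72.0 turn -28.72  now [ 0.4541 -0.0998  0.2279] head 118.4 tilt [-0.001  0.    -1.   ] t 30.27
```

```bash
python3 -m crank '[{"tx":0,"ty":0,"tz":-20,"turn":-2},{"tx":0,"ty":0,"tz":-40,"turn":-4},{"tx":0,"ty":0,"tz":-60,"turn":-6},{"tx":20,"ty":8,"tz":-72,"turn":-8},{"tx":50,"ty":20,"tz":-72,"turn":-10}]';python3 -c "
from h import *
print(ctrl.get_state()['joint_positions'].round(2))
go(.42,.18,.30,-98)"
```

```text
time: 30.9
position: [0.449, -0.0466, 0.2993]
tool_rot: [0.32, 3.124, -0.0]
ft_force: [-0.2, -0.9, -1.4]
grip_width: 0.177
grip_force: 40.0
[ 1.26 -0.21 -1.05  1.79 -0.18  1.45  1.61]
go (0.42, 0.18, 0.3, -98) -> tx 74.4 ty 216.0 tz -0.8 turn -18.74  now [ 0.449  -0.0466  0.2993] head 168.3 tilt [ 0.001 -0.    -1.   ] t 30.90
```

```bash
python3 -m crank '[{"tx":17,"ty":48,"tz":0,"turn":-2},{"tx":34,"ty":98,"tz":0,"turn":-4},{"tx":51,"ty":148,"tz":0,"turn":-6},{"tx":68,"ty":195,"tz":0,"turn":-8},{"tx":74,"ty":216,"tz":0,"turn":-10}]';python3 -c "
from h import *
print(ctrl.get_state()['joint_positions'].round(2))
go(.388,.225,.30,-98)"
```

```text
time: 31.52
position: [0.4196, 0.1838, 0.2984]
tool_rot: [1.041, -2.964, 0.002]
ft_force: [0.5, -0.7, -0.6]
grip_width: 0.178
grip_force: 40.0
[ 0.88 -0.22 -1.16  1.78 -0.2   1.45  2.  ]
go (0.388, 0.225, 0.3, -98) -> tx -1.1 ty 52.0 tz -1.6 turn -8.66  now [0.4196 0.1838 0.2984] head -141.3 tilt [ 0.    -0.001 -1.   ] t 31.52
```

```bash
python3 -m crank '[{"tx":0,"ty":10,"tz":-10,"turn":-2},{"tx":0,"ty":20,"tz":-10,"turn":-4},{"tx":0,"ty":30,"tz":-10,"turn":-6},{"tx":0,"ty":35,"tz":-10,"turn":-7},{"tx":0,"ty":35,"tz":-10,"turn":-7}]';python3 -m crank '[{"tx":0,"ty":0,"tz":0,"turn":0}]'; cat > eye2.py <<'E'
from h import *
import sys
# eye behind the tool: find it in the fixed cameras
hx,hy=float(sys.argv[1]),float(sys.argv[2])
s=ctrl.get_state();p=s['position'];M=R.from_rotvec(s['tool_rot']).as_matrix();es=[]
for c in('top','side'):
    im,d,m=shot(c);P=cloud(d,m);L=(P-p)@M
    hsv=cv2.cvtColor(im,cv2.COLOR_RGB2HSV)
    k=(hsv[...,1]>60)&(hsv[...,0]>6)&(hsv[...,0]<28)&(abs(L[...,2]-.013)<.02)&(abs(L[...,1])<.035)&(L[...,0]<-.02)&(L[...,0]>-.11)
    q=L[k]
    if len(q)<15: print(c,'few',len(q));continue
    end=np.percentile(q[:,0],1);r=q[q[:,0]<end+.032];e=np.array([end+.019,(r[:,1].min()+r[:,1].max())/2,np.median(r[:,2])])
    print(c,len(q),'eye in tool',(e*1000).round(1),'width',np.ptp(r[:,1]).round(3));es.append(e)
    if len(sys.argv)>3: cv2.imwrite('pics/'+c+sys.argv[3],im[:,:,::-1])
t=M.T@(np.array([hx,hy,0])-p)
for e in es: print('tx %.1f ty %.1f'%tuple((t-e)[:2]*1000))
print(p.round(4),'J',s['joint_positions'].round(2),'t',s['time'],s['grip_width'])
E
python3 eye2.py .392 .3585; python3 -c "
from h import *
go(.3753,.3002,.31,-106)"
```

```text
time: 32.15
position: [0.3989, 0.2082, 0.3083]
tool_rot: [1.87, -2.523, 0.0]
ft_force: [-1.1, -0.2, 0.6]
grip_width: 0.174
grip_force: 40.0
time: 32.28
position: [0.3994, 0.2074, 0.3084]
tool_rot: [1.868, -2.525, 0.0]
ft_force: [-0.2, -0.4, 0.3]
grip_width: 0.177
grip_force: 40.0
top few 0
side 29 eye in tool [-52.   -3.   12.7] width 0.035
tx -90.5 ty 54.3
[0.3994 0.2074 0.3084] J [ 0.71 -0.22 -1.06  1.78 -0.19  1.47  2.52] t 32.275 0.17742486024216902
go (0.3753, 0.3002, 0.31, -106) -> tx -81.7 ty 50.3 tz -1.5 turn -0.20  now [0.3995 0.2073 0.3085] head -107.0 tilt [-0. -0. -1.] t 32.38
```

```bash
python3 -m crank '[{"tx":-20,"ty":13,"tz":-2,"turn":0},{"tx":-45,"ty":28,"tz":-2,"turn":0},{"tx":-70,"ty":43,"tz":-2,"turn":-0.2},{"tx":-80.5,"ty":50,"tz":-2,"turn":-0.2},{"tx":-80.5,"ty":50,"tz":-2,"turn":-0.2}]';python3 -m crank '[{"tx":0,"ty":0,"tz":0,"turn":0},{"tx":0,"ty":0,"tz":0,"turn":0}]'; python3 eye2.py .392 .3585 5.png; python3 -c "
from h import *
go(.3749,.2989,.31,-106)
m=ctrl.camera_model('side');im=cv2.imread('pics/side5.png')
print(proj([[.392,.3585,.25],[.392,.3585,.29]],m))
a=cv2.resize(im[80:180,220:320],None,fx=5,fy=5,interpolation=cv2.INTER_CUBIC)
im=cv2.imread('pics/top5.png');m=ctrl.camera_model('top');print(proj([[.392,.3585,.25],[.392,.3585,.29]],m))
b=cv2.resize(im[180:280,140:190],None,fx=5,fy=5,interpolation=cv2.INTER_CUBIC);cv2.imwrite('pics/c5.png',np.hstack([a,b]))"
```

```text
time: 33.0
position: [0.3747, 0.2998, 0.3106]
tool_rot: [1.894, -2.506, -0.001]
ft_force: [-0.6, -0.0, -0.9]
grip_width: 0.181
grip_force: 40.0
time: 33.25
position: [0.3755, 0.2982, 0.3105]
tool_rot: [1.889, -2.509, 0.001]
ft_force: [-0.5, 0.2, -0.1]
grip_width: 0.178
grip_force: 40.0
top few 0
side 31 eye in tool [-80.5  -0.2  13.9] width 0.03
tx 17.8 ty 0.9
[0.3755 0.2982 0.3105] J [ 0.71 -0.14 -1.3   1.71 -0.13  1.47  2.28] t 33.25 0.17843116809198883
go (0.3749, 0.2989, 0.31, -106) -> tx -0.2 ty 0.5 tz 0.6 turn -0.00  now [0.3753 0.2986 0.3106] head -106.0 tilt [-0.    -0.001 -1.   ] t 33.35
[[253.16017928 123.01699363]
 [251.90138452 112.321625  ]]
[[180.05358296 249.78472437]
 [172.8968345  248.35725346]][ WARN:0@0.326] global loadsave.cpp:275 findDecoder imread_('pics/top5.png'): can't open/read file: check file path/integrity
Traceback (most recent call last):
TypeError: 'NoneType' object is not subscriptable
```

```bash
python3 -c "
from h import *
im,_,_=shot('top')
a=cv2.resize(cv2.imread('pics/side5.png')[80:160,220:320],None,fx=5,fy=5,interpolation=cv2.INTER_CUBIC)
b=cv2.resize(im[210:290,140:200,::-1],None,fx=5,fy=5,interpolation=cv2.INTER_CUBIC);cv2.imwrite('pics/c5.png',np.hstack([a,b]))"
```

```text
(no output)
```

View pics/c5.png

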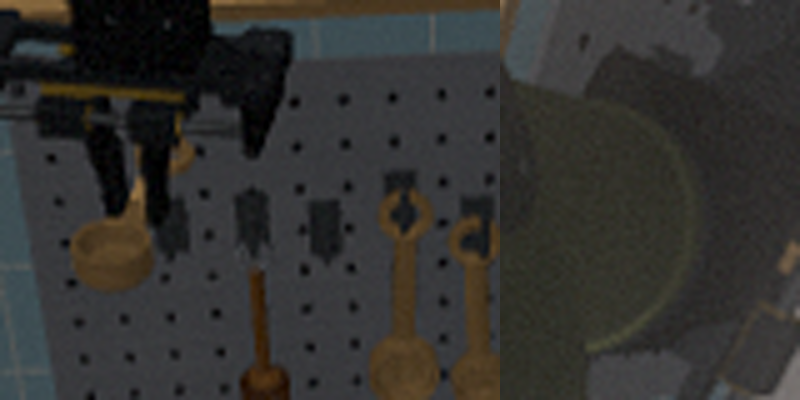

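The scoop is still held. In the side crop the bowl is at (113,255) and the eye at (178,152), part hidden behind the finger, above hook A at (172,225). Checking the numbers by projection.

```bash
python3 - <<'E'
from h import *
m=ctrl.camera_model('side');im=cv2.imread('pics/side5.png')[:,:,::-1]
hsv=cv2.cvtColor(np.ascontiguousarray(im),cv2.COLOR_RGB2HSV)
k=(hsv[...,1]>75)&(hsv[...,0]>8)&(hsv[...,0]<26);k[:100]=0;k[145:]=0;k[:,:230]=0;k[:,265:]=0
v,u=np.nonzero(k)
for r in range(100,140): 
    c=np.nonzero(k[r])[0]
    if len(c): print(r,c.min(),c.max(),len(c),end='; ')
p=np.array([.3755,.2982,.3105]);a=np.radians(74);w=np.array([np.cos(a),np.sin(a),0])
for L in(60,62,64):
    e=p+w*L/1000;e[2]=p[2]-.0165;th=np.linspace(0,2*np.pi,60)
    ring=proj([e+.019*np.array([np.cos(t),np.sin(t),0]) for t in th],m)
    b=p+w*(L-120.5)/1000;b[2]=p[2]+.0015
    bw=proj([b+.0235*np.array([np.cos(t),np.sin(t),0]) for t in th],m)
    print('\n',L,'ring u',ring.min(0).round(1),ring.max(0).round(1),'bowl',bw.min(0).round(1),bw.max(0).round(1))
E
```

```text
100 250 256 6; 101 237 238 2; 102 237 256 3; 103 236 256 4; 104 237 255 2; 105 237 255 3; 106 237 256 3; 107 238 256 4; 108 247 257 3; 109 247 258 7; 110 247 258 7; 111 247 258 6; 112 241 258 8; 113 243 257 6; 114 240 256 6; 115 247 248 2; 116 242 249 4; 117 247 249 3; 118 246 249 4; 119 246 249 4; 120 245 249 5; 121 245 249 5; 122 244 249 6; 123 241 249 9; 124 238 249 12; 125 236 248 13; 126 235 249 15; 127 234 249 16; 128 234 249 16; 129 234 249 16; 130 234 249 16; 131 234 250 17; 132 235 250 16; 133 235 249 15; 134 235 249 15; 135 236 248 13; 136 237 247 11; 137 238 246 9; 
 60 ring u [245.7 108.5] [257.9 115. ] bowl [232.7 124. ] [249.  133.2]

 62 ring u [245.9 108.1] [258.  114.6] bowl [232.9 123.6] [249.2 132.8]

 64 ring u [246.1 107.8] [258.2 114.3] bowl [233.1 123.2] [249.4 132.4]
```

Projection agrees within about 1 px, so I'm lowering onto hook A while watching force.

```bash
python3 -m crank '[{"tx":0,"ty":0,"tz":15,"turn":0},{"tx":0,"ty":0,"tz":30,"turn":0},{"tx":0,"ty":0,"tz":38,"turn":0},{"tx":0,"ty":0,"tz":44,"turn":0},{"tx":0,"ty":0,"tz":48,"turn":0}]';python3 -m crank '[{"tx":0,"ty":0,"tz":5,"turn":0},{"tx":0,"ty":0,"tz":10,"turn":0},{"tx":0,"ty":0,"tz":15,"turn":0},{"tx":0,"ty":0,"tz":18,"turn":0},{"tx":0,"ty":0,"tz":18,"turn":0}]'; python3 -c "
from h import *
s=ctrl.get_state();print(s['joint_positions'].round(2),s['torque'])"
```

```text
time: 34.02
position: [0.3749, 0.2993, 0.2623]
tool_rot: [1.892, -2.507, -0.0]
ft_force: [0.1, 1.2, 0.0]
grip_width: 0.178
grip_force: 40.0
time: 34.65
position: [0.3748, 0.2991, 0.2444]
tool_rot: [1.892, -2.507, -0.0]
ft_force: [-0.5, 0.0, -0.5]
grip_width: 0.178
grip_force: 40.0
[ 0.65 -0.03 -1.34  1.82 -0.03  1.33  2.19] [ 0.23906412 -0.0038911   0.03361513]
```

```bash
python3 -m crank '[{"tx":5,"ty":0,"tz":0,"turn":0},{"tx":8,"ty":0,"tz":0,"turn":0},{"tx":10,"ty":0,"tz":0,"turn":0},{"tx":11,"ty":0,"tz":0,"turn":0},{"tx":11,"ty":0,"tz":0,"turn":0}]'; python3 -m crank '[{"tx":0,"ty":0,"tz":0,"turn":0}]'
```

```text
time: 35.28
position: [0.372, 0.2885, 0.2446]
tool_rot: [1.892, -2.508, 0.001]
ft_force: [-0.7, -0.0, -0.7]
grip_width: 0.182
grip_force: 40.0
time: 35.4
position: [0.3719, 0.2887, 0.2446]
tool_rot: [1.892, -2.507, 0.0]
ft_force: [-0.6, -0.8, -0.5]
grip_width: 0.181
grip_force: 40.0
```

```bash
python3 -m crank '[{"tx":2,"ty":0,"tz":0,"turn":0},{"tx":4,"ty":0,"tz":0,"turn":0},{"tx":5,"ty":0,"tz":0,"turn":0},{"tx":5,"ty":0,"tz":0,"turn":0}]'; python3 -m crank '[{"tx":0,"ty":0,"tz":0,"turn":0}]'
```

```text
time: 35.9
position: [0.3713, 0.2879, 0.2456]
tool_rot: [-1.89, 2.5, 0.005]
ft_force: [4.5, 9.7, -4.1]
grip_width: 0.179
grip_force: 40.0
time: 36.02
position: [0.3714, 0.2879, 0.2456]
tool_rot: [-1.89, 2.5, 0.005]
ft_force: [4.8, 9.5, -3.4]
grip_width: 0.178
grip_force: 40.0
```

The eye is caught on the hook (10 N resistance), so it is threaded. I'll relax, then release.

```bash
python3 -m crank '[{"tx":-6,"ty":0,"tz":0,"turn":0},{"tx":-11,"ty":0,"tz":2,"turn":0},{"tx":-11,"ty":0,"tz":2,"turn":0}]';python3 -m crank '[{"tx":0,"ty":0,"tz":0,"turn":0},{"tx":0,"ty":0,"tz":0,"turn":0},{"tx":0,"ty":0,"tz":0,"turn":0},{"tx":0,"ty":0,"tz":0,"turn":0},{"tx":0,"ty":0,"tz":0,"turn":0}]' 45; python3 -m crank '[{"tx":0,"ty":0,"tz":0,"turn":0},{"tx":0,"ty":0,"tz":-30,"turn":0},{"tx":0,"ty":0,"tz":-75,"turn":0},{"tx":0,"ty":-20,"tz":-90,"turn":0},{"tx":30,"ty":-60,"tz":-100,"turn":0}]';cat > hung.py <<'E'
from h import *
im,d,m=shot('side','hung.png');P=cloud(d,m)
hsv=cv2.cvtColor(im,cv2.COLOR_RGB2HSV)
for n,x0 in dict(A=.392,B=.446,C=.495,D=.546,E=.597).items():
    q=P[(hsv[...,1]>75)&(hsv[...,0]>8)&(hsv[...,0]<26)&(abs(P[...,0]-x0)<.028)&(P[...,1]>.3)&(P[...,1]<.42)&(P[...,2]>.02)&(P[...,2]<.3)]
    if len(q): print(n,len(q),q.min(0).round(3),q.max(0).round(3),q.mean(0).round(3))
E
python3 hung.py; python3 -c "
from h import *
print(ctrl.get_state()['joint_positions'].round(2))
go(.53,-.05,.36,87.7)"
```

```text
time: 36.4
position: [0.3733, 0.2942, 0.2423]
tool_rot: [1.892, -2.506, -0.001]
ft_force: [-0.1, -0.2, -1.2]
grip_width: 0.175
grip_force: 40.0
time: 37.02
position: [0.3736, 0.2943, 0.2426]
tool_rot: [1.892, -2.508, 0.0]
ft_force: [1.1, 0.3, -0.3]
grip_width: 0.509
grip_force: 0.0
time: 37.65
position: [0.4228, 0.2516, 0.3441]
tool_rot: [-1.899, 2.5, -0.001]
ft_force: [0.9, -0.4, -0.3]
grip_width: 0.516
grip_force: 0.0
A 292 [0.368 0.354 0.061] [0.412 0.405 0.243] [0.391 0.389 0.132]
B 166 [0.428 0.353 0.051] [0.461 0.405 0.194] [0.445 0.367 0.113]
C 6 [0.521 0.368 0.089] [0.523 0.384 0.106] [0.522 0.373 0.098]
D 305 [0.521 0.349 0.066] [0.568 0.4   0.237] [0.547 0.383 0.136]
E 250 [0.579 0.347 0.055] [0.623 0.399 0.212] [0.598 0.38  0.126]
[ 0.71 -0.04 -1.22  1.63 -0.03  1.52  2.34]
go (0.53, -0.05, 0.36, 87.7) -> tx 252.0 ty -179.4 tz -14.9 turn 33.19  now [0.4288 0.2422 0.3443] head -106.3 tilt [ 0.004 -0.001 -1.   ] t 37.70
```

```bash
python3 -m crank '[{"tx":35,"ty":-25,"tz":-10,"turn":2},{"tx":80,"ty":-55,"tz":-15,"turn":4},{"tx":125,"ty":-85,"tz":-15,"turn":6},{"tx":170,"ty":-120,"tz":-15,"turn":8},{"tx":215,"ty":-150,"tz":-15,"turn":10}]'; python3 -m crank '[{"tx":0,"ty":0,"tz":0,"turn":2},{"tx":0,"ty":0,"tz":0,"turn":4},{"tx":0,"ty":0,"tz":0,"turn":6},{"tx":0,"ty":0,"tz":0,"turn":8},{"tx":0,"ty":0,"tz":0,"turn":10}]';python3 -m crank '[{"tx":0,"ty":0,"tz":0,"turn":2},{"tx":0,"ty":0,"tz":0,"turn":4},{"tx":0,"ty":0,"tz":0,"turn":6},{"tx":0,"ty":0,"tz":0,"turn":8},{"tx":0,"ty":0,"tz":0,"turn":10}]';python3 -c "
from h import *
go(.53,-.06,.36,87.7)"
```

```text
time: 38.33
position: [0.5088, -0.0009, 0.3576]
tool_rot: [0.645, -3.075, 0.001]
ft_force: [0.7, 0.1, 0.4]
grip_width: 0.515
grip_force: 0.0
time: 38.95
position: [0.5082, 0.0011, 0.3574]
tool_rot: [-0.714, -3.059, 0.0]
ft_force: [-0.5, -0.6, 0.3]
grip_width: 0.516
grip_force: 0.0
time: 39.58
position: [0.5082, 0.0011, 0.3574]
tool_rot: [-1.94, -2.47, 0.001]
ft_force: [-0.4, 0.2, -0.9]
grip_width: 0.519
grip_force: 0.0
go (0.53, -0.06, 0.36, 87.7) -> tx -64.5 ty 6.7 tz -2.6 turn 3.20  now [0.5082 0.0011 0.3574] head 103.7 tilt [-0.001 -0.    -1.   ] t 39.58
```

```bash
python3 -m crank '[{"tx":-30,"ty":3,"tz":0,"turn":1.5},{"tx":-60,"ty":7,"tz":0,"turn":3},{"tx":-64,"ty":7,"tz":0,"turn":3.2},{"tx":-64,"ty":7,"tz":0,"turn":3.2},{"tx":-64,"ty":7,"tz":0,"turn":3.2}]'; python3 -c "
from meas import *
o=meas()
O,v=o['scoop_tiny'][1:];p=O-.005*v;go(*p.round(4),.12,np.degrees(np.arctan2(v[1],v[0]))+180)"
```

```text
time: 40.2
position: [0.5304, -0.0577, 0.3578]
tool_rot: [2.255, 2.187, -0.0]
ft_force: [-1.0, 1.2, 0.4]
grip_width: 0.518
grip_force: 0.0
scoop_tiny eye [0.5554 0.0619] origin [0.5557 0.1129] heading -90.3 len 0.130 handle top z 0.0095
go (np.float64(0.5558), np.float64(0.1179), 0.12, np.float64(89.68169768429844)) -> tx 176.5 ty 19.9 tz 237.8 turn -0.29  now [ 0.5304 -0.0578  0.3579] head 88.2 tilt [ 0.    -0.001 -1.   ] t 40.25
```

```bash
python3 -m crank '[{"tx":45,"ty":5,"tz":40,"turn":0},{"tx":90,"ty":10,"tz":80,"turn":-0.3},{"tx":135,"ty":15,"tz":120,"turn":-0.3},{"tx":175,"ty":20,"tz":160,"turn":-0.3},{"tx":176,"ty":20,"tz":210,"turn":-0.3}]'; python3 -m crank '[{"tx":0,"ty":0,"tz":28,"turn":0},{"tx":0,"ty":0,"tz":28,"turn":0},{"tx":0,"ty":0,"tz":28,"turn":0},{"tx":0,"ty":0,"tz":28,"turn":0}]'; python3 -c "
from h import *
go(.5557,.1179,.0205,89.7)"
```

```text
time: 40.88
position: [0.5564, 0.1216, 0.1477]
tool_rot: [2.221, 2.222, 0.006]
ft_force: [-0.1, -1.4, -0.2]
grip_width: 0.514
grip_force: 0.0
time: 41.38
position: [0.5576, 0.1162, 0.1215]
tool_rot: [2.228, 2.211, 0.003]
ft_force: [0.2, 0.3, 0.1]
grip_width: 0.516
grip_force: 0.0
go (0.5557, 0.1179, 0.0205, 89.7) -> tx 1.7 ty -2.3 tz 101.0 turn -0.03  now [0.5576 0.1162 0.1215] head 89.6 tilt [ 0.003 -0.    -1.   ] t 41.38
```

```bash
python3 -m crank '[{"tx":0,"ty":-1,"tz":50,"turn":0},{"tx":0,"ty":-1,"tz":80,"turn":0},{"tx":0,"ty":-1,"tz":97,"turn":0},{"tx":0,"ty":-1,"tz":100,"turn":0},{"tx":0,"ty":-1,"tz":100,"turn":0}]'; python3 -m crank '[{"tx":0,"ty":0,"tz":0,"turn":0},{"tx":0,"ty":0,"tz":0,"turn":0},{"tx":0,"ty":0,"tz":0,"turn":0},{"tx":0,"ty":0,"tz":0,"turn":0},{"tx":0,"ty":0,"tz":0,"turn":0}]' 8 40;  python3 -m crank '[{"tx":0,"ty":0,"tz":0,"turn":0},{"tx":0,"ty":0,"tz":-30,"turn":0},{"tx":0,"ty":0,"tz":-90,"turn":0},{"tx":0,"ty":0,"tz":-150,"turn":0},{"tx":0,"ty":0,"tz":-210,"turn":-2}]'; python3 -m crank '[{"tx":0,"ty":0,"tz":-40,"turn":-2},{"tx":0,"ty":0,"tz":-80,"turn":-4},{"tx":0,"ty":0,"tz":-80,"turn":-6},{"tx":0,"ty":0,"tz":-80,"turn":-8},{"tx":0,"ty":0,"tz":-80,"turn":-10}]'; python3 -c "
from h import *
print(ctrl.get_state()['joint_positions'].round(2))
go(.485,.2,.31,-102)"
```

```text
time: 42.0
position: [0.5564, 0.1162, 0.0208]
tool_rot: [2.229, 2.212, 0.002]
ft_force: [0.5, 0.4, 0.3]
grip_width: 0.517
grip_force: 0.0
time: 42.62
position: [0.5556, 0.1159, 0.0198]
tool_rot: [2.23, 2.213, -0.0]
ft_force: [-0.7, -0.3, 1.3]
grip_width: 0.173
grip_force: 40.0
time: 43.25
position: [0.5551, 0.116, 0.2313]
tool_rot: [2.023, 2.403, -0.001]
ft_force: [2.0, 0.9, -0.1]
grip_width: 0.181
grip_force: 40.0
time: 43.88
position: [0.5554, 0.116, 0.3094]
tool_rot: [-0.816, -3.034, 0.001]
ft_force: [0.0, 0.5, -1.0]
grip_width: 0.178
grip_force: 40.0
[ 0.76  0.33 -1.24  1.52  0.31  1.51  0.56]
go (0.485, 0.2, 0.31, -102) -> tx 103.0 ty 37.4 tz -0.6 turn -21.62  now [0.5554 0.116  0.3094] head 149.9 tilt [-0.    -0.001 -1.   ] t 43.88
```

```bash
python3 -m crank '[{"tx":20,"ty":7,"tz":0,"turn":-2},{"tx":40,"ty":15,"tz":0,"turn":-4},{"tx":60,"ty":22,"tz":0,"turn":-6},{"tx":80,"ty":29,"tz":0,"turn":-8},{"tx":100,"ty":36,"tz":0,"turn":-10}]'; python3 -m crank '[{"tx":0,"ty":0,"tz":0,"turn":-2},{"tx":0,"ty":0,"tz":0,"turn":-4},{"tx":0,"ty":0,"tz":0,"turn":-6},{"tx":0,"ty":0,"tz":0,"turn":-8},{"tx":0,"ty":0,"tz":0,"turn":-10}]'; python3 -c "
from h import *
print(ctrl.get_state()['joint_positions'].round(2))
a=np.radians(78);go(.495-.056*np.cos(a),.3535-.056*np.sin(a),.30,-102)"
```

```text
time: 44.5
position: [0.4869, 0.1982, 0.3092]
tool_rot: [0.543, -3.094, 0.001]
ft_force: [0.9, 0.2, -0.4]
grip_width: 0.172
grip_force: 40.0
time: 45.12
position: [0.4873, 0.1977, 0.3093]
tool_rot: [1.799, -2.574, 0.0]
ft_force: [-0.4, 0.2, -0.2]
grip_width: 0.183
grip_force: 40.0
[ 0.78  0.21 -1.36  1.62  0.21  1.48  2.19]
go (np.float64(0.4833569453142055), np.float64(0.29872373435890687), 0.3, -102) -> tx -93.5 ty 38.4 tz 9.2 turn -1.62  now [0.4873 0.1977 0.3093] head -110.1 tilt [-0.001 -0.001 -1.   ] t 45.12
```

```bash
python3 -m crank '[{"tx":-25,"ty":10,"tz":0,"turn":-0.8},{"tx":-55,"ty":22,"tz":0,"turn":-1.6},{"tx":-85,"ty":35,"tz":0,"turn":-1.6},{"tx":-93.5,"ty":38.5,"tz":0,"turn":-1.6},{"tx":-93.5,"ty":38.5,"tz":0,"turn":-1.6}]'; python3 -m crank '[{"tx":0,"ty":0,"tz":0,"turn":0},{"tx":0,"ty":0,"tz":0,"turn":0}]'; cat > chk.py <<'E'
from h import *
import sys
L0,eb,rb,hb=map(float,sys.argv[1:5])  # eye dist, eye-bowl, bowl r, rim height above TCP
s=ctrl.get_state();im,d,m=shot('side');p=s['position'];M=R.from_rotvec(s['tool_rot']).as_matrix();w=-M[:,0]
print(p.round(4),s['joint_positions'].round(2),s['grip_width'])
hsv=cv2.cvtColor(im,cv2.COLOR_RGB2HSV);k=(hsv[...,1]>75)&(hsv[...,0]>8)&(hsv[...,0]<26)
th=np.linspace(0,2*np.pi,60)
e=p+w*L0/1000;e[2]=p[2]-.0165;b=p+w*(L0-eb)/1000;b[2]=p[2]+hb/1000
ring=proj([e+.019*np.array([np.cos(t),np.sin(t),0]) for t in th],m);bw=proj([b+rb/1000*np.array([np.cos(t),np.sin(t),0]) for t in th],m)
print('eye',e.round(4),'ring px',ring.min(0).round(1),ring.max(0).round(1),'bowl px',bw.min(0).round(1),bw.max(0).round(1))
for r in range(int(ring[:,1].min())-2,int(bw[:,1].max())+6):
    lo=int(bw[:,0].min())-6;c=np.nonzero(k[r,lo:int(ring[:,0].max())+7])[0]+lo
    if len(c): print(r,c.min(),c.max(),len(c),end='; ')
E
python3 chk.py 56 110.5 19.5 -2.5
```

```text
time: 45.75
position: [0.4838, 0.2988, 0.3094]
tool_rot: [1.969, -2.447, 0.0]
ft_force: [0.7, 0.0, -0.4]
grip_width: 0.176
grip_force: 40.0
time: 46.0
position: [0.4848, 0.2973, 0.3096]
tool_rot: [1.965, -2.451, 0.002]
ft_force: [0.4, -0.3, 0.2]
grip_width: 0.174
grip_force: 40.0
[0.4848 0.2973 0.3096] [ 0.44  0.36 -1.3   1.52  0.35  1.52  2.06] 0.17365857033152265
eye [0.497  0.352  0.2931] ring px [279.2 107. ] [291.2 113.4] bowl px [273.5 122.4] [286.8 129.9]
106 285 285 1; 107 282 290 5; 108 281 291 6; 109 281 291 7; 110 281 291 5; 111 281 291 7; 112 281 290 7; 113 282 289 5; 114 282 285 4; 115 278 285 5; 116 278 285 5; 117 281 285 5; 118 281 285 5; 119 281 297 6; 120 281 297 7; 121 280 297 8; 122 278 297 10; 123 278 297 10; 124 276 297 13; 125 275 297 14; 126 275 297 14; 127 275 287 13; 128 275 287 13; 129 274 287 14; 130 275 287 13; 131 275 286 12; 132 276 285 10; 133 277 290 10; 134 270 281 6;
```

```bash
python3 -m crank '[{"tx":-1,"ty":1,"tz":15,"turn":0},{"tx":-1.5,"ty":2,"tz":30,"turn":0},{"tx":-1.5,"ty":2,"tz":42,"turn":0},{"tx":-1.5,"ty":2,"tz":50,"turn":0},{"tx":-1.5,"ty":2,"tz":56,"turn":0}]';python3 -m crank '[{"tx":0,"ty":0,"tz":6,"turn":0},{"tx":0,"ty":0,"tz":12,"turn":0},{"tx":0,"ty":0,"tz":18,"turn":0},{"tx":0,"ty":0,"tz":20,"turn":0},{"tx":0,"ty":0,"tz":20,"turn":0}]';python3 -m crank '[{"tx":5,"ty":0,"tz":0,"turn":0},{"tx":8,"ty":0,"tz":0,"turn":0},{"tx":11,"ty":0,"tz":0,"turn":0},{"tx":13,"ty":0,"tz":0,"turn":0},{"tx":13,"ty":0,"tz":0,"turn":0}]'
```

```text
time: 46.68
position: [0.4824, 0.3006, 0.253]
tool_rot: [1.968, -2.448, -0.0]
ft_force: [0.3, 0.5, -0.4]
grip_width: 0.179
grip_force: 40.0
time: 47.3
position: [0.4825, 0.3006, 0.2335]
tool_rot: [1.968, -2.449, 0.0]
ft_force: [0.5, -0.0, 0.3]
grip_width: 0.178
grip_force: 40.0
time: 47.92
position: [0.4803, 0.2914, 0.2345]
tool_rot: [-1.965, 2.442, 0.006]
ft_force: [4.2, 9.6, -4.5]
grip_width: 0.182
grip_force: 40.0
```

Caught on hook C. Relaxing and releasing.

```bash
python3 -m crank '[{"tx":-6,"ty":0,"tz":0,"turn":0},{"tx":-9,"ty":0,"tz":1,"turn":0},{"tx":-9,"ty":0,"tz":1,"turn":0}]';python3 -m crank '[{"tx":0,"ty":0,"tz":0,"turn":0},{"tx":0,"ty":0,"tz":0,"turn":0},{"tx":0,"ty":0,"tz":0,"turn":0},{"tx":0,"ty":0,"tz":0,"turn":0},{"tx":0,"ty":0,"tz":0,"turn":0}]' 45; python3 -m crank '[{"tx":0,"ty":0,"tz":0,"turn":0},{"tx":0,"ty":0,"tz":-30,"turn":0},{"tx":0,"ty":0,"tz":-75,"turn":0},{"tx":40,"ty":0,"tz":-90,"turn":0},{"tx":90,"ty":0,"tz":-100,"turn":0}]';python3 hung.py; python3 -c "
from h import *
print(ctrl.get_state()['joint_positions'].round(2))
go(.53,0,.36,87.7)"
```

```text
time: 48.3
position: [0.4815, 0.2966, 0.2323]
tool_rot: [1.967, -2.448, 0.0]
ft_force: [0.4, -0.7, -0.5]
grip_width: 0.178
grip_force: 40.0
time: 48.92
position: [0.4816, 0.2967, 0.2326]
tool_rot: [1.968, -2.449, 0.0]
ft_force: [-0.4, -0.5, 0.1]
grip_width: 0.509
grip_force: 0.0
time: 49.55
position: [0.4621, 0.21, 0.3335]
tool_rot: [-1.972, 2.443, 0.003]
ft_force: [0.4, -1.6, 1.4]
grip_width: 0.518
grip_force: 0.0
A 290 [0.368 0.358 0.061] [0.412 0.407 0.243] [0.392 0.389 0.133]
B 163 [0.426 0.352 0.065] [0.458 0.408 0.194] [0.442 0.367 0.113]
C 223 [0.478 0.35  0.068] [0.523 0.405 0.238] [0.496 0.379 0.132]
D 311 [0.521 0.35  0.066] [0.569 0.404 0.235] [0.546 0.384 0.136]
E 252 [0.569 0.347 0.059] [0.622 0.4   0.214] [0.598 0.38  0.127]
[ 0.85  0.06 -1.34  1.62  0.07  1.51  2.41]
go (0.53, 0, 0.36, 87.7) -> tx 178.6 ty -109.5 tz -23.8 turn 33.82  now [0.4643 0.1986 0.3341] head -103.2 tilt [ 0.003 -0.009 -1.   ] t 49.60
```

```bash
python3 -m crank '[{"tx":40,"ty":-24,"tz":-10,"turn":2},{"tx":85,"ty":-52,"tz":-20,"turn":4},{"tx":130,"ty":-80,"tz":-24,"turn":6},{"tx":178,"ty":-109,"tz":-24,"turn":8},{"tx":220,"ty":-120,"tz":-24,"turn":10}]' 0 20; python3 -m crank '[{"tx":0,"ty":0,"tz":0,"turn":2},{"tx":0,"ty":0,"tz":0,"turn":4},{"tx":0,"ty":0,"tz":0,"turn":6},{"tx":0,"ty":0,"tz":0,"turn":8},{"tx":0,"ty":0,"tz":0,"turn":10}]';cat > lids.py <<'E'
from h import *
for c in('top','side'):
    im,d,m=shot(c);P=cloud(d,m)
    for n,(x,y,h) in dict(tall=(.643,-.286,.152),medium=(.43,-.313,.132),short=(.5385,-.305,.112)).items():
        q=P[(abs(P[...,0]-x)<.052)&(abs(P[...,1]-y)<.055)&(P[...,2]>h-.005)&(P[...,2]<h+.02)]
        if len(q)>20: print(c,n,len(q),'mid',((np.percentile(q,1,axis=0)+np.percentile(q,99,axis=0))/2).round(4),'proud mm %.1f'%(1000*(np.median(q[:,2])-h)))
E
python3 lids.py; python3 -c "
from h import *
go(.43,-.313,.2,30)"
```

```text
time: 50.22
position: [0.5328, -0.0343, 0.3562]
tool_rot: [0.737, -3.054, -0.001]
ft_force: [0.9, -1.0, -0.5]
grip_width: 0.053
grip_force: 0.0
time: 50.85
position: [0.5322, -0.0314, 0.3565]
tool_rot: [-0.62, -3.08, 0.001]
ft_force: [-0.4, 0.3, 0.0]
grip_width: 0.006
grip_force: 0.0
top tall 278 mid [ 0.6448 -0.319   0.1599] proud mm 8.3
top medium 849 mid [ 0.434  -0.3338  0.1392] proud mm 7.3
top short 568 mid [ 0.5372 -0.3299  0.1177] proud mm 5.8
side tall 1500 mid [ 0.6445 -0.2861  0.1587] proud mm 9.6
side medium 1657 mid [ 0.433  -0.3159  0.1378] proud mm 8.1
side short 1530 mid [ 0.5394 -0.3053  0.1166] proud mm 6.9
go (0.43, -0.313, 0.2, 30) -> tx -13.1 ty -299.3 tz 156.7 turn 25.51  now [ 0.5322 -0.0313  0.3566] head 157.6 tilt [-0.    -0.001 -1.   ] t 50.95
```

```bash
python3 -m crank '[{"tx":-3,"ty":-60,"tz":20,"turn":2},{"tx":-6,"ty":-120,"tz":40,"turn":4},{"tx":-9,"ty":-180,"tz":70,"turn":6},{"tx":-12,"ty":-240,"tz":100,"turn":8},{"tx":-15,"ty":-299,"tz":125,"turn":10}]'; python3 -m crank '[{"tx":0,"ty":0,"tz":0,"turn":0},{"tx":0,"ty":0,"tz":0,"turn":0},{"tx":0,"ty":0,"tz":0,"turn":0}]'; python3 -c "
from h import *
go(.433,-.315,.162)"
```

```text
time: 51.58
position: [0.4349, -0.3043, 0.2359]
tool_rot: [1.858, 2.533, -0.002]
ft_force: [0.9, -0.8, -0.0]
grip_width: 0.004
grip_force: 0.0
time: 51.95
position: [0.4371, -0.3013, 0.2375]
tool_rot: [1.849, 2.538, -0.0]
ft_force: [-0.1, 1.4, -0.8]
grip_width: 0.003
grip_force: 0.0
go (0.433, -0.315, 0.162, None) -> tx -11.7 ty -8.1 tz 75.6 turn 0.00  now [ 0.4371 -0.3013  0.2375] head 107.8 tilt [ 0.001 -0.001 -1.   ] t 51.95
```

```bash
python3 -m crank '[{"tx":-6,"ty":-4,"tz":35,"turn":0},{"tx":-12,"ty":-8,"tz":65,"turn":0},{"tx":-12,"ty":-8,"tz":75,"turn":0},{"tx":-12,"ty":-8,"tz":77,"turn":0}]'; python3 -m crank '[{"tx":0,"ty":0,"tz":2,"turn":0},{"tx":0,"ty":0,"tz":4,"turn":0},{"tx":0,"ty":0,"tz":6,"turn":0},{"tx":0,"ty":0,"tz":8,"turn":0},{"tx":0,"ty":0,"tz":8,"turn":0}]'
```

```text
time: 52.45
position: [0.4325, -0.3158, 0.1602]
tool_rot: [1.853, 2.536, -0.0]
ft_force: [0.2, -0.0, 1.6]
grip_width: 0.005
grip_force: 0.0
time: 53.08
position: [0.4329, -0.3166, 0.1537]
tool_rot: [1.854, 2.533, -0.001]
ft_force: [-1.2, 1.5, 5.0]
grip_width: 0.006
grip_force: 2.8
```

```bash
python3 -m crank '[{"tx":0,"ty":0,"tz":2,"turn":0},{"tx":0,"ty":0,"tz":3,"turn":0},{"tx":0,"ty":0,"tz":4,"turn":0},{"tx":0,"ty":0,"tz":4,"turn":0}]'
```

```text
time: 53.58
position: [0.4329, -0.3167, 0.1513]
tool_rot: [1.854, 2.533, -0.002]
ft_force: [-4.4, 4.0, 15.0]
grip_width: 0.006
grip_force: 7.8
```

```bash
python3 -m crank '[{"tx":0,"ty":0,"tz":1.5,"turn":0},{"tx":0,"ty":0,"tz":1.5,"turn":0},{"tx":0,"ty":0,"tz":1.5,"turn":0}]'; python3 -m crank '[{"tx":0,"ty":0,"tz":-20,"turn":0},{"tx":0,"ty":0,"tz":-50,"turn":0},{"tx":0,"ty":0,"tz":-80,"turn":0},{"tx":0,"ty":0,"tz":-80,"turn":0}]';  python3 -c "
from h import *
go(.539,-.305,.20)"
```

```text
time: 53.95
position: [0.433, -0.3167, 0.1512]
tool_rot: [1.854, 2.533, -0.003]
ft_force: [-7.4, 5.3, 24.3]
grip_width: 0.003
grip_force: 12.1
time: 54.45
position: [0.4335, -0.3176, 0.2296]
tool_rot: [1.852, 2.53, -0.002]
ft_force: [0.4, -0.6, 0.4]
grip_width: 0.004
grip_force: 0.0
go (0.539, -0.305, 0.2, None) -> tx -19.7 ty 104.3 tz 30.0 turn 0.00  now [ 0.4335 -0.3176  0.2296] head 107.6 tilt [ 0.004 -0.005 -1.   ] t 54.45
```

```bash
python3 -m crank '[{"tx":-10,"ty":52,"tz":0,"turn":0},{"tx":-20,"ty":104,"tz":10,"turn":0},{"tx":-20,"ty":104,"tz":45,"turn":0},{"tx":-20,"ty":104,"tz":70,"turn":0},{"tx":-20,"ty":104,"tz":82,"turn":0}]'; python3 -m crank '[{"tx":0,"ty":0,"tz":3,"turn":0},{"tx":0,"ty":0,"tz":6,"turn":0},{"tx":0,"ty":0,"tz":6,"turn":0}]';python3 -c "
from h import *
go(.539,-.305,.131)"
```

```text
time: 55.08
position: [0.536, -0.3038, 0.1421]
tool_rot: [-1.854, -2.533, 0.001]
ft_force: [0.5, 0.1, -0.0]
grip_width: 0.006
grip_force: 0.0
time: 55.45
position: [0.5372, -0.3048, 0.1391]
tool_rot: [1.856, 2.533, -0.001]
ft_force: [0.7, 0.1, 0.2]
grip_width: 0.009
grip_force: 0.0
go (0.539, -0.305, 0.131, None) -> tx -0.8 ty 1.6 tz 8.1 turn 0.00  now [ 0.5372 -0.3048  0.1391] head 107.6 tilt [ 0.001 -0.001 -1.   ] t 55.45
```

```bash
python3 -m crank '[{"tx":0,"ty":0,"tz":3,"turn":0},{"tx":0,"ty":0,"tz":6,"turn":0},{"tx":0,"ty":0,"tz":9,"turn":0},{"tx":0,"ty":0,"tz":11,"turn":0},{"tx":0,"ty":0,"tz":12,"turn":0}]'; python3 -m crank '[{"tx":0,"ty":0,"tz":0,"turn":0}]'
```

```text
time: 56.08
position: [0.5376, -0.3049, 0.1313]
tool_rot: [1.855, 2.532, -0.004]
ft_force: [-10.2, 3.1, 27.5]
grip_width: 0.005
grip_force: 13.6
time: 56.2
position: [0.5376, -0.3048, 0.1313]
tool_rot: [1.855, 2.532, -0.004]
ft_force: [-9.1, 3.7, 23.5]
grip_width: 0.007
grip_force: 11.7
```

Short lid is home. Now the tall one.

```bash
python3 -m crank '[{"tx":0,"ty":0,"tz":-20,"turn":0},{"tx":0,"ty":0,"tz":-50,"turn":0},{"tx":0,"ty":0,"tz":-85,"turn":0},{"tx":0,"ty":0,"tz":-85,"turn":0},{"tx":0,"ty":0,"tz":-85,"turn":0}]';  python3 -c "
from h import *
go(.6445,-.286,.19)"
```

```text
time: 56.82
position: [0.5366, -0.3044, 0.2109]
tool_rot: [-1.856, -2.534, 0.001]
ft_force: [-0.3, 0.1, 0.0]
grip_width: 0.005
grip_force: 0.0
go (0.6445, -0.286, 0.19, None) -> tx -15.0 ty 108.4 tz 20.9 turn 0.00  now [ 0.5366 -0.3044  0.2109] head 107.6 tilt [-0.001 -0.    -1.   ] t 56.83
```

```bash
python3 -m crank '[{"tx":-8,"ty":54,"tz":0,"turn":0},{"tx":-15,"ty":108,"tz":0,"turn":0},{"tx":-15,"ty":108,"tz":12,"turn":0},{"tx":-15,"ty":108,"tz":25,"turn":0},{"tx":-15,"ty":108,"tz":25,"turn":0}]'; python3 -m crank '[{"tx":0,"ty":0,"tz":4,"turn":0},{"tx":0,"ty":0,"tz":7,"turn":0},{"tx":0,"ty":0,"tz":10,"turn":0},{"tx":0,"ty":0,"tz":13,"turn":0},{"tx":0,"ty":0,"tz":15,"turn":0}]'; python3 -m crank '[{"tx":0,"ty":0,"tz":2,"turn":0},{"tx":0,"ty":0,"tz":2,"turn":0}]'
```

```text
time: 57.45
position: [0.642, -0.2872, 0.1839]
tool_rot: [-1.856, -2.53, 0.004]
ft_force: [0.6, 0.2, -0.2]
grip_width: 0.006
grip_force: 0.0
time: 58.08
position: [0.644, -0.287, 0.1734]
tool_rot: [1.857, 2.532, -0.003]
ft_force: [-3.0, 0.7, 8.2]
grip_width: 0.003
grip_force: 3.8
time: 58.32
position: [0.644, -0.287, 0.1715]
tool_rot: [1.856, 2.532, -0.003]
ft_force: [-3.9, -0.1, 7.7]
grip_width: 0.001
grip_force: 3.6
```

```bash
python3 -m crank '[{"tx":0,"ty":0,"tz":2,"turn":0},{"tx":0,"ty":0,"tz":4,"turn":0},{"tx":0,"ty":0,"tz":4,"turn":0}]'; python3 -m crank '[{"tx":0,"ty":0,"tz":1,"turn":0},{"tx":0,"ty":0,"tz":1,"turn":0}]'; python3 -m crank '[{"tx":0,"ty":0,"tz":-20,"turn":0},{"tx":0,"ty":0,"tz":-60,"turn":0},{"tx":0,"ty":0,"tz":-110,"turn":0},{"tx":-50,"ty":-20,"tz":-140,"turn":0},{"tx":-100,"ty":-40,"tz":-140,"turn":0}]'; python3 lids.py; python3 hung.py; python3 - <<'E'
from h import *
im,d,m=shot('top');P=cloud(d,m);q=P[(abs(P[...,0]-.679)<.05)&(abs(P[...,1]+.066)<.05)&(P[...,2]>.155)];print('mill top',q.mean(0).round(3),len(q),q[:,2].max())
s=cv2.imread('pics/hung.png');cv2.imwrite('pics/final.png',cv2.resize(s[80:380,190:440],None,fx=2,fy=2))
E
```

```text
time: 58.7
position: [0.6441, -0.287, 0.1713]
tool_rot: [1.856, 2.531, -0.004]
ft_force: [-9.9, 1.9, 22.2]
grip_width: 0.003
grip_force: 10.8
time: 58.95
position: [0.6441, -0.2869, 0.1713]
tool_rot: [1.856, 2.531, -0.004]
ft_force: [-11.2, 1.5, 25.7]
grip_width: 0.002
grip_force: 12.6
time: 59.58
position: [0.6379, -0.3944, 0.3093]
tool_rot: [1.85, 2.53, 0.001]
ft_force: [0.2, -0.2, 1.1]
grip_width: 0.007
grip_force: 0.0
top tall 1313 mid [ 0.6437 -0.2847  0.1516] proud mm -0.4
top medium 1434 mid [ 0.4332 -0.3146  0.1317] proud mm -0.2
top short 1287 mid [ 0.5387 -0.3033  0.1115] proud mm -0.5
side tall 58 mid [ 0.6436 -0.2853  0.152 ] proud mm 0.8
side medium 1598 mid [ 0.4328 -0.3158  0.1324] proud mm 0.6
side short 1475 mid [ 0.5396 -0.3052  0.1125] proud mm 0.8
A 25 [0.379 0.358 0.206] [0.412 0.405 0.24 ] [0.398 0.393 0.219]
C 38 [0.479 0.385 0.194] [0.514 0.404 0.217] [0.498 0.392 0.207]
D 71 [0.53  0.349 0.191] [0.564 0.4   0.235] [0.548 0.385 0.216]
E 45 [0.58  0.377 0.176] [0.614 0.403 0.213] [0.596 0.385 0.199]
mill top [ 0.677 -0.068  0.166] 248 0.17793882345772472
```

View pics/final.png

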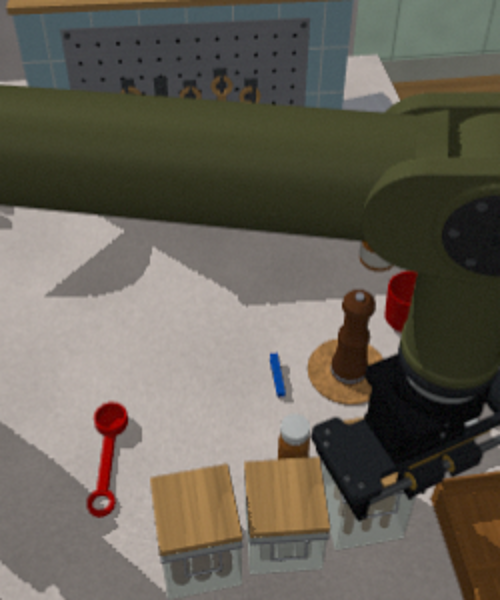

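The final view shows four eyes on their hooks, next to the dipper's, at (130–250,85–95), and the mill upright on the mat (350,340). The lids are home, and the red scoop (105,460) and clip (277,375) are untouched. Handing in.

```bash
python3 -c "
from h import *
print(ctrl.close_job())"
```

```text
the job is handed in; nothing more can be done
None
```

The job is handed in: the mill is standing on the cork mat, all four wooden scoops hang on their own hooks, and the three canister lids are pressed home; the hand-in returned no verdict.

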